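Weigh the pot at the back of the sample mat

ROBOT

A 6-joint arm with a two-finger parallel gripper is mounted at the origin on the work surface. World frame = base frame: x ahead of the robot, y to its left, z up, the work surface at z = 0. Lengths are in m, angles in rad, forces in N, time in s.
With the tool pointing down it reaches from about 0.275 to 0.875 m from the base axis. Payload 12.5 kg.
Tool frame: the origin (TCP) lies at the centre of the arm's flange, where the gripper is bolted on; the fingertips stand tip_extent ahead of it and the grasp point (between the pads) lies 155 mm ahead of it (tip_extent is the distance from the TCP to the fingertips, in m); z points along the fingers, y is the direction in which the jaws open and shut (so a half turn about z gives the same grasp; the last joint's range is limited). The gripper opens to 85 mm and grips with 20 to 120 N. Pads are 22 mm wide; open, the fingers measure 114 mm over their backs; the gripper's body (76 mm by 85 mm) begins 54 mm behind the grasp point. The pads swing forward as they close: fully open they stand 13 mm farther back than shut.
Start: joints at [1.084, 0.351, 1.652, -0, 1.139, -0.085], TCP at [0.215, 0.506, 0.405] pointing down, gripper open.
Joint ranges: [-2.75, 2.75], [-0.79, 2.1], [0.01, 2.65], [-1.57, 4.71], [0.07, 3.14], [-2.87, 2.87]. Speed limits (rad/s): [2.22, 2.22, 2.79, 3.14, 3.14, 3.14].

INTERFACE

Orientations are given as a unit quaternion [w, x, y, z].
In Python, from plant import * gives the robot as it stands.
- The arm moves only by the shell command python3 -m pendant 'ROWS' [FORCE]. ROWS is a JSON object of lists of equal length, an entry for each row: "angular": the turn, a rotation vector about the world's x, y, z in degrees, a list of three; "linear": the shift along the world's x, y, z in mm, a list of three; "claw": the finger opening in mm, from 0 to 85.4. In form: {"angular": [[rx, ry, rz], ...], "linear": [[dx, dy, dz], ...], "claw": [claw, ...]}. A call has 1 to 5 rows; each row shifts and turns the commanded pose from where the row before left it; what a row does not reach is not made up. A row lasts 1/12 s, in which the tool goes at most 41.7 mm and 7.16 degrees, less where a joint would pass 70% of its speed; a pose out of reach is approached as far as the arm can. A call with a gripper value outside its range is refused whole. The fingers move at their own pace and stop on an object; FORCE is the grip in N (left out, the last holds). Time passes only in rows, so rows that do not move let the fingers close. It gives the time, the measured TCP pose, the force and the opening at its end, in the units of the state.
- get_obs(): the state, without advancing time (a new reading comes with each control period).
- capture(name): name is "side" or "top"; returns a dict with "frame" (480x640x3 uint8, red, green, blue), "fx", "fy", "cx", "cy" (pixels), "R" (3x3) and "t" (3): a world point X has camera coordinates R X + t. Camera axes: x right, y down, z forward; pixel columns grow to the right and rows downward; lengths in m; the calibration is good to about 2 mm. A picture is of the moment at which its call begins. There is no depth.
- hand_in(): hands the job in, once; it reports no verdict.
The state is a dict: "time": time; "joints": joint angles; "qd": joint speeds; "tau": joint torques, N m; "ee_pos": TCP position; "ee_rot": TCP orientation; "wrist_force": force on the tool from outside, world axes, zero at the start; "moment": the same for the moment, N m; "opening": opening from 0.0 (shut) to 1.0 (fully open).
Only numpy, scipy, OpenCV 4.12 (cv2) and the standard library are available. Lean on these libraries where they do the work, as an engineer would, in place of code of your own. Each camera call takes 0.05 s, during which the arm holds its last target.

TASK

The small low sample pot is hemmed in by three tall containers on the rubber mat: first stand all three of them upright in the low metal waiting tray, leaving the pot where it is. Then set the pot on the middle of the balance pan, and only after that put each tall container back on the middle of the very cork pad it came from. Keep everything upright and leave the glass beaker behind the pot alone.

Things in the scene. Friction and masses are not known exactly. Their poses are not given: they have to be found in the camera images.
- pot_mid (a point): low round sample pot, clear with brown contents and a white lid; lid 52 mm across (top 14 mm), body below it 49 mm across, 46 mm high in all; about 0.1 kg. The point is its centre, 23 mm above its foot; its z axis points up. At the start it stands on the rubber mat (3 mm thick) between the three tall containers, about 10 mm from each
- bottle_mid (a point): amber round bottle with a narrow neck and white cap; body 50 mm across up to 72 mm, cap 34 mm across, 100 mm high in all; about 0.22 kg. The point is its centre, 50 mm above its foot; its z axis points up. Stands on the middle of one of the three cork pads at the start.
- square_jar_mid (a point): white square jar with a grey lid, 46 x 46 mm, lid (top 14 mm) 42 x 42 mm, 92 mm high in all; about 0.2 kg. The point is its centre, 46 mm above its foot; its x and y axes are square to its side faces; its z axis points up. Stands on the middle of one of the three cork pads at the start.
- canister_mid (a point): plain round steel canister, 52 mm across, 92 mm high; about 0.25 kg. The point is its centre, 46 mm above its foot; its z axis points up. Stands on the middle of one of the three cork pads at the start.
- pad_a: round flat cork pad, 66 mm across and 3 mm thick, fixed on the rubber mat, its top 6 mm above the bench; one tall container stands on its middle (within 3 mm) at the start, which one varies. Origin: centre of its underside; its z axis points up. The three pads lie about 62 mm from the pot: one on the side towards the robot, one to its left, one to its right
- pad_b: round flat cork pad, 66 mm across and 3 mm thick, fixed on the rubber mat, its top 6 mm above the bench; one tall container stands on its middle (within 3 mm) at the start, which one varies. Origin: centre of its underside; its z axis points up. The three pads lie about 62 mm from the pot: one on the side towards the robot, one to its left, one to its right
- pad_c: round flat cork pad, 66 mm across and 3 mm thick, fixed on the rubber mat, its top 6 mm above the bench; one tall container stands on its middle (within 3 mm) at the start, which one varies. Origin: centre of its underside; its z axis points up. The three pads lie about 62 mm from the pot: one on the side towards the robot, one to its left, one to its right
- tray: low open aluminium waiting tray, fixed, 310 mm along its x axis and 120 mm along its y axis, rim 14 mm high, walls and floor 4 mm thick; empty at the start. Origin: centre of its underside on the bench. On the robot's left or right, the balance on the other side. Three containers fit in a row along x, 90 mm apart
- pan (a point): centre of the top face of the balance's round steel pan, 120 mm across, 70 mm above the bench; the pan is rigid. The balance (fixed, 240 x 180 mm, white, 57 mm high beside the pan) has its small display on the side towards the robot
- beaker_mid (a point): open glass beaker, 52 mm across, 58 mm high, standing loose on the mat about 115 mm behind the pot (away from the robot); a bystander, leave it. The point is its centre, 29 mm above its foot
Things that resemble listed ones, but are neither listed nor needed, are in the scene too. Leave any turquoise look-alike of the pad_c alone. Leave any green look-alike of the part that bears square_jar_mid alone.

How it is judged:
By the outcome, as a careful person would: the job done as asked, in the order asked, and still so for the second after the job is handed in, with the robot touching nothing.
It also fails if it takes over 141 s, if anything falls off the work surface, if the arm or the gripper's body presses on something with over 40 N, if the wrist force passes 120 N, or if a joint passes its speed limit or range.

## Working session

There is one attempt and no reset: what is moved stays moved. The work goes in short steps, Python scripts to look and compute and a shell command to move; the robot and the scene stay as the last step left them, time stands still between calls to the robot, and variables do not carry over. Pictures are saved under pics/ and viewed, and the job is handed in when it is done.

```bash
ls; mkdir -p pics
python3 - <<'E'
from plant import *
import cv2
print(get_obs())
for n in ("side","top"):
    c=capture(n); cv2.imwrite(f"pics/{n}0.png",c["frame"][:,:,::-1])
    print(n,c["fx"],c["fy"],c["cx"],c["cy"],c["R"],c["t"])
E
```

```text
pics
{'time': 0.0, 'joints': array([ 1.08438422e+00,  3.51251689e-01,  1.65242872e+00,  6.75748915e-06,
        1.13911153e+00, -8.46354307e-02]), 'qd': array([ 0.00011048, -0.00094893,  0.00164123, -0.00087711, -0.00224638,
       -0.00077377]), 'tau': array([ 3.41997993e-04, -5.06110239e+01, -2.91399157e+01, -8.69824362e-05,
        4.58087903e-03, -1.71202555e-05]), 'ee_pos': array([0.21501307, 0.50609023, 0.40414808]), 'ee_rot': array([-1.71840269e-04,  1.99541234e-01,  9.79889247e-01, -5.74505503e-04]), 'wrist_force': array([ 0.10672303, -0.23483875,  0.69933714]), 'moment': array([-0.03647435,  0.00520281, -0.02196156]), 'opening': 0.9988349837739288}
side 462.8349843411823 462.8349843411823 323.1096985328996 243.98128079243912 [[ 0.93912939 -0.34354278  0.00378648]
 [-0.24564995 -0.67914715 -0.69167569]
 [ 0.24019177  0.64864282 -0.72219831]] [-0.56272796  0.18809609  0.87938365]
top 520.38388400962 520.38388400962 320.06730772842224 237.98767514506642 [[ 0.01170268 -0.99976663  0.01815852]
 [-0.99496414 -0.01345048 -0.09932498]
 [ 0.09954604 -0.01690471 -0.99488935]] [-0.02062249  0.60000404  0.9328699 ]
```

View pics/side0.png

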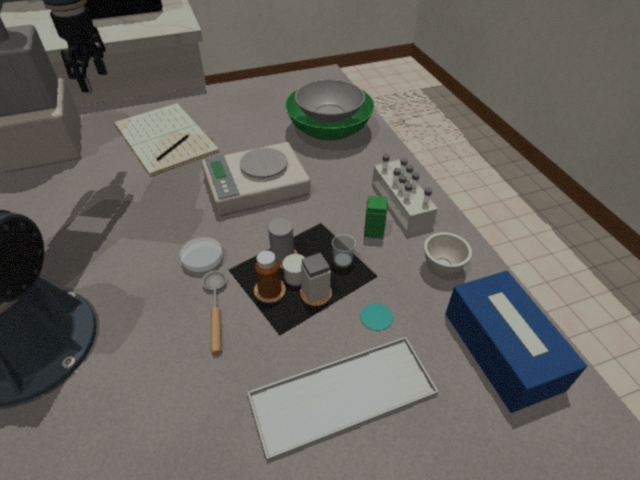

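View pics/top0.png

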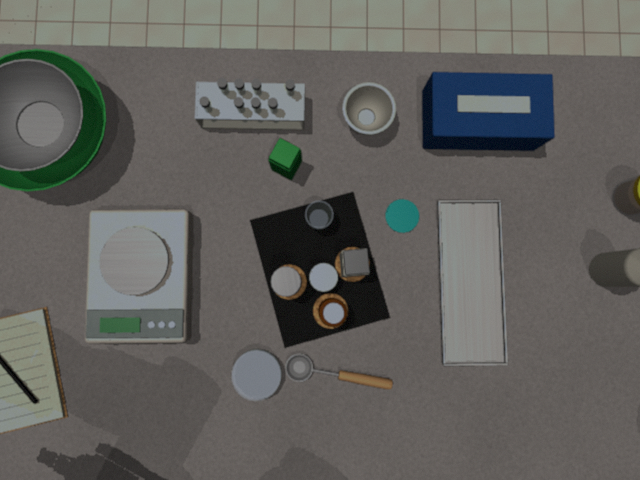

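```bash
cat > h.py <<'E'
from plant import *
import cv2, numpy as np
def px(c,X):
    p=c["R"]@np.array(X,float)+c["t"]; return np.array([c["fx"]*p[0]/p[2]+c["cx"],c["fy"]*p[1]/p[2]+c["cy"]])
def at(c,u,v,z):
    R=np.array(c["R"]);t=np.array(c["t"]);o=-R.T@t
    d=R.T@np.array([(u-c["cx"])/c["fx"],(v-c["cy"])/c["fy"],1.]); return o+d*(z-o[2])/d[2]
def crop(c,name,u0,v0,w,h,s):
    im=np.ascontiguousarray(c["frame"][v0:v0+h,u0:u0+w,::-1]); im=cv2.resize(im,None,fx=s,fy=s,interpolation=cv2.INTER_CUBIC)
    cv2.imwrite(f"pics/{name}.png",im)
def tool(o=None):
    o=o or get_obs(); w,x,y,z=o["ee_rot"]
    from scipy.spatial.transform import Rotation as Ro
    M=Ro.from_quat([x,y,z,w]).as_matrix(); g=o["ee_pos"]+0.155*M[:,2]
    print("t",round(o["time"],2),"tcp",np.round(o["ee_pos"]*1000,1),"grasp",np.round(g*1000,1),"jawdir deg",round(np.degrees(np.arctan2(M[1,1],M[0,1])),2),"z",np.round(M[:,2],3),"F",np.round(o["wrist_force"],1),"open",round(o["opening"]*85.4,1)); return M
E
python3 - <<'E'
from h import *
c=capture("top"); crop(c,"topc",240,185,160,170,4 if 0 else 3.5)
c=capture("side"); crop(c,"sidec",220,210,170,110,4)
tool()
E
```

```text
t 0.2 tcp [215.  506.1 404.4] grasp [215.  506.1 249.4] jawdir deg 66.98 z [-0.    -0.001 -1.   ] F [0.6 0.2 0.8] open 85.7
```

View pics/topc.png

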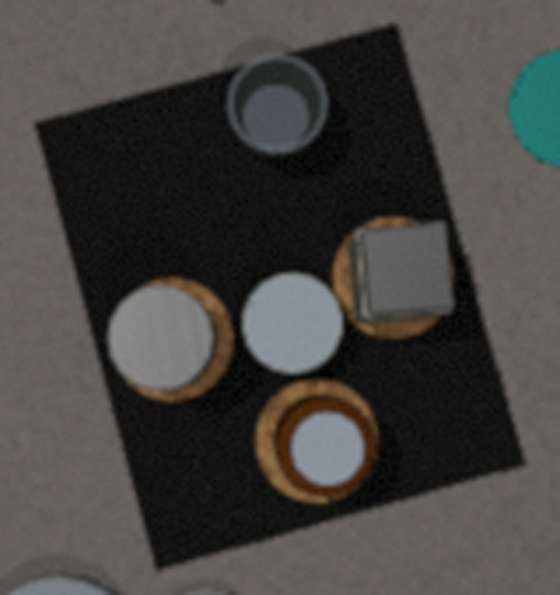

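View pics/sidec.png

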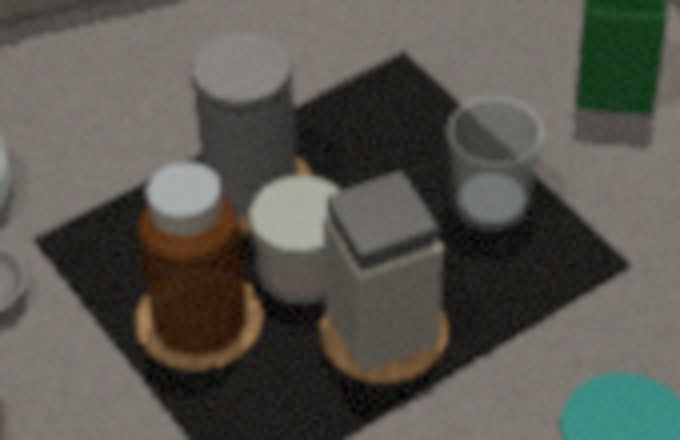

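Run:
```python
from h import *
c=capture("top")
P=lambda x,y:((x+.5)/3.5+240-.5,(y+.5)/3.5+185-.5)
def L(n,x,y,z): 
    r=at(c,*P(x,y),z); print(n,np.round(r*1000,1),"R",round(np.hypot(r[0],r[1])*1000)); return r
L("can",161,337,.098);L("padL",172,340,.006)
L("pot",293,323,.049)
L("bot",327,448,.106);L("padM",317,441,.006)
for q in [(366,229),(447,222),(454,313),(367,319)]: L("sqc",*q,.098)
L("padR",394,277,.006); L("beaker",277,105,.061)
# direct pixels
for n,q,z in [("pan",(134,261),.07),("tr1",(439,201),.014),("tr2",(501,201),.014),("tr3",(507,364),.014),("tr4",(442,364),.014),("turq",(402,216),.003)]:
    print(n,np.round(at(c,*q,z)*1000,1))
crop(c,"tray",425,190,95,185,3.2); crop(c,"bal",80,200,120,150,4)
```

```text
can [519.1  45.9  98. ] R 521
padL [519.1  44.4   6. ] R 521
pot [527.9 -19.5  49. ] R 528
bot [466.8 -35.1 106. ] R 468
padM [466.2 -34.1   6. ] R 467
sqc [573.1 -53.6  98. ] R 576
sqc [577.1 -93.4  98. ] R 585
sqc [532.5 -96.9  98. ] R 541
sqc [529.1 -54.4  98. ] R 532
padR [554.5 -74.8   6. ] R 559
beaker [639.3  -9.7  61. ] R 639
pan [551.2 313.6  70. ]
tr1 [ 675.6 -238.8   14. ]
tr2 [ 677.4 -357.6   14. ]
tr3 [ 372.4 -361.7   14. ]
tr4 [ 371.3 -241.    14. ]
turq [ 647.4 -170.     3. ]
```

View pics/tray.png

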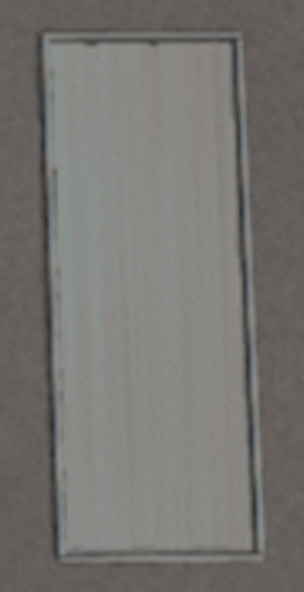

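View pics/bal.png

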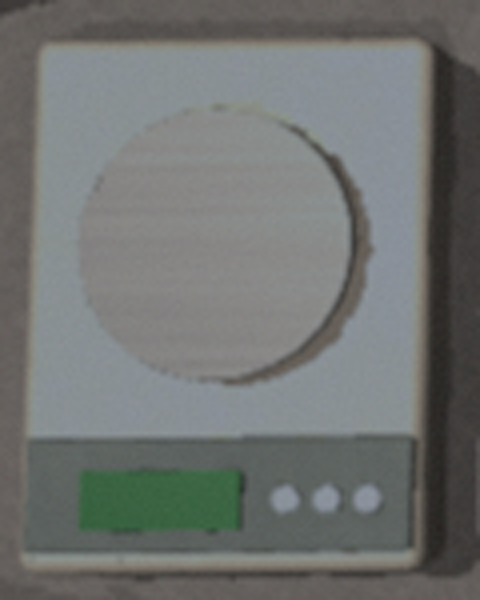

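```bash
cat >> h.py <<'E'
def over(c,name,u0,v0,w,h,s,items):
    im=np.ascontiguousarray(c["frame"][v0:v0+h,u0:u0+w,::-1]); im=cv2.resize(im,None,fx=s,fy=s,interpolation=cv2.INTER_CUBIC)
    for pts,col in items:
        q=np.array([((px(c,p)-[u0,v0])+.5)*s-.5 for p in pts]); cv2.polylines(im,[np.round(q*16).astype(np.int32)],True,col,1,cv2.LINE_AA,4)
    cv2.imwrite(f"pics/{name}.png",im)
def circ(x,y,z,r): a=np.linspace(0,2*np.pi,40,endpoint=False); return [(x+r*np.cos(t),y+r*np.sin(t),z) for t in a]
def sq(x,y,z,w,yaw):
    a=np.radians(yaw);R=np.array([[np.cos(a),-np.sin(a)],[np.sin(a),np.cos(a)]]); return [tuple(R@np.array(k)*w/2+[x,y])+(z,) for k in [(1,1),(1,-1),(-1,-1),(-1,1)]]
E
cat > ov.py <<'E'
from h import *
import sys
r=(0,0,255);g=(0,255,0);b=(255,128,0)
can=(.519,.046);bot=(.4668,-.0351);pot=(.5279,-.0195);jar=(.553,-.0746);pL=(.519,.0444);pM=(.4662,-.0341);pR=(.5545,-.0748);bk=(.6393,-.0097)
it=[(circ(*can,.098,.026),r),(circ(*can,.006,.026),r),(circ(*bot,.106,.017),r),(circ(*bot,.078,.025),r),(circ(*bot,.006,.025),r),(circ(*pot,.049,.026),g),(circ(*pot,.003,.0245),g),
(sq(*jar,.098,.042,4),r),(sq(*jar,.084,.046,4),r),(sq(*jar,.006,.046,4),r)]+[(circ(*p,.006,.033),b) for p in (pL,pM,pR)]
c=capture("top"); over(c,"ovt",260,230,120,110,6,it)
c=capture("side"); over(c,"ovs",225,210,125,105,6,it)
import plant; print([ (k,getattr(plant,k)) for k in dir(plant) if 'tip' in k.lower()])
E
python3 ov.py
```

```text
[('tip_extent', 0.1734)]
```

View pics/ovt.png

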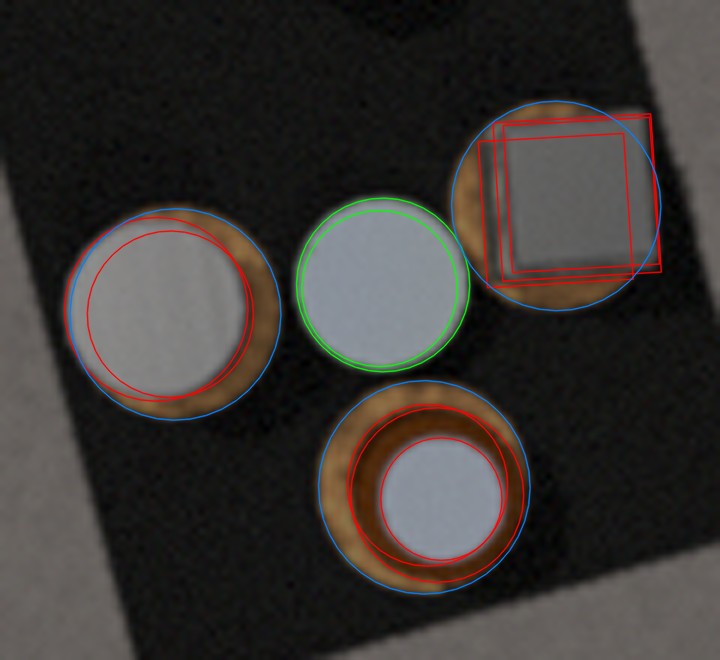

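View pics/ovs.png

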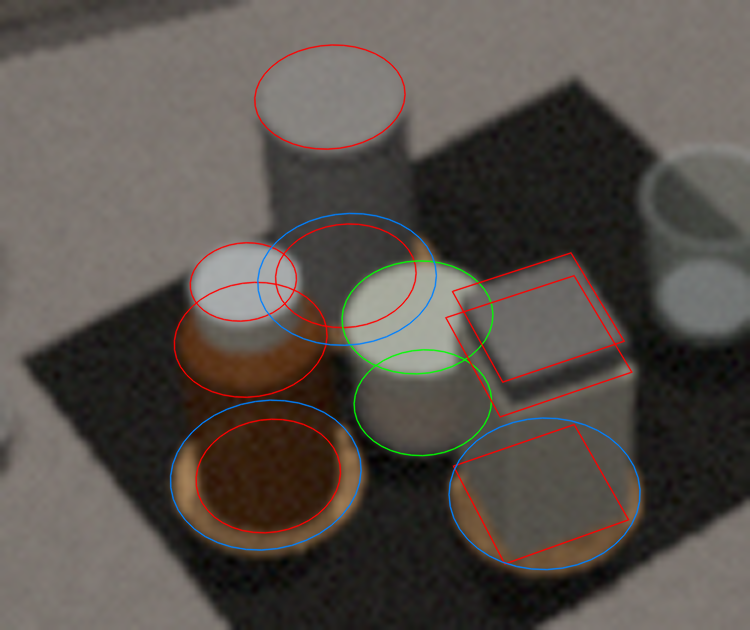

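```bash
python3 -m pendant '{"angular":[[0,0,-3.7],[0,0,-3.7],[0,0,-3.7],[0,0,-3.7],[0,0,-3.7]],"linear":[[20,-34,0],[20,-34,0],[20,-34,0],[20,-34,0],[20,-34,0]],"claw":[85,85,85,85,85]}' 50; python3 -c "
from h import *
tool()"
```

```text
time: 0.77
ee_pos: [0.3155, 0.3346, 0.4048]
ee_rot: [0.0, 0.356, 0.935, 0.0]
wrist_force: [1.9, 0.5, 0.7]
opening: 1.002
t 0.77 tcp [315.5 334.6 404.8] grasp [315.5 334.6 249.8] jawdir deg 48.33 z [ 0.  0. -1.] F [1.9 0.5 0.7] open 85.5
```

Candidates in the top picture: tall containers are the square jar (355,262), bottle (333,313) and canister (287,282). The pot lid is at (323,277). Look-alikes are the green box (285,157), the turquoise disc (402,216), the flat glass dish (256,375) and the beaker (319,214). The crops confirm that the three containers on cork pads around the pot are the ones to move. I'm starting with the jar.

```bash
python3 -m pendant '{"angular":[[0,0,-3.7],[0,0,-3.7],[0,0,-3.7],[0,0,-3.7],[0,0,-3.7]],"linear":[[20,-34,0],[20,-34,0],[20,-34,0],[20,-34,0],[20,-34,0]],"claw":[85,85,85,85,85]}'; python3 -m pendant '{"angular":[[0,0,-3.7],[0,0,-3.7],[0,0,-3.7],[0,0,-3.7],[0,0,-3.7]],"linear":[[20,-34,0],[20,-34,0],[20,-34,0],[20,-34,-10],[20,-34,-20]],"claw":[85,85,85,85,85]}';python3 -m pendant '{"angular":[[0,0,-3.7],[0,0,-3.5],[0,0,0],[0,0,0]],"linear":[[20,-34,-20],[18,-34,-20],[0,0,0],[0,0,0]],"claw":[85,85,85,85]}'
python3 - <<'E'
from h import *
tool()
c=capture("top"); crop(c,"t1",240,185,160,170,3.5)
c=capture("side"); crop(c,"s1",200,120,200,200,3)
E
```

```text
time: 1.18
ee_pos: [0.4156, 0.1643, 0.4049]
ee_rot: [0.0, 0.502, 0.865, 0.0]
wrist_force: [0.0, 1.4, -0.1]
opening: 0.998
time: 1.6
ee_pos: [0.515, -0.004, 0.3772]
ee_rot: [0.002, 0.634, 0.773, 0.001]
wrist_force: [-0.3, 0.5, 0.2]
opening: 0.996
time: 1.93
ee_pos: [0.5502, -0.0679, 0.3364]
ee_rot: [-0.001, 0.681, 0.732, -0.001]
wrist_force: [-1.2, 0.4, 0.4]
opening: 0.995
t 1.93 tcp [550.2 -67.9 336.4] grasp [549.9 -67.8 181.4] jawdir deg 4.14 z [-0.002  0.001 -1.   ] F [-1.2  0.4  0.4] open 85.0
```

View pics/s1.png

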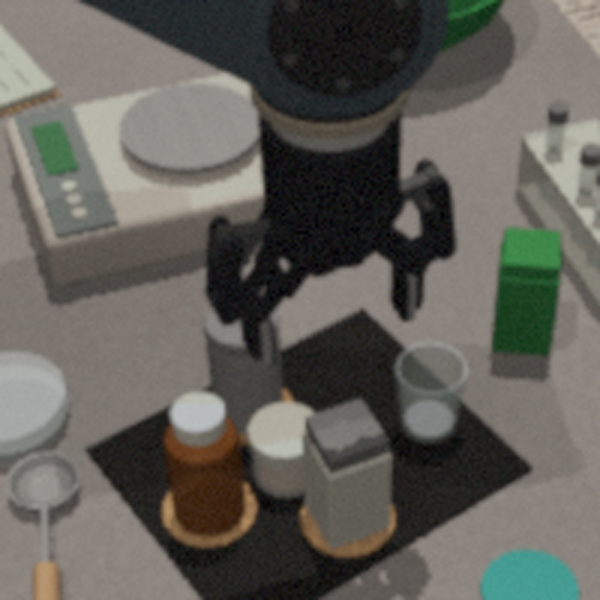

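The side view shows the open gripper over the jar, a little short in y. I'll centre it and go down to a grasp height of about 60 mm.

```bash
python3 -m pendant '{"angular":[[0,0,0],[0,0,0],[0,0,0],[0,0,0],[0,0,0]],"linear":[[3.5,-7,0],[0,0,-30],[0,0,-30],[0,0,-30],[0,0,-30]],"claw":[85,85,85,85,85]}'; python3 -m pendant '{"angular":[[0,0,0],[0,0,0],[0,0,0],[0,0,0],[0,0,0]],"linear":[[0,0,-1],[0,0,0],[0,0,0],[0,0,0],[0,0,0]],"claw":[85,70,55,40,40]}' 50;  python3 - <<'E'
from h import *
tool()
c=capture("side"); crop(c,"s2",200,120,200,200,3)
E
```

```text
time: 2.45
ee_pos: [0.5537, -0.0729, 0.2177]
ee_rot: [0.001, 0.68, 0.734, 0.001]
wrist_force: [1.0, 0.2, -0.1]
opening: 0.996
time: 2.87
ee_pos: [0.5542, -0.0736, 0.2191]
ee_rot: [0.001, 0.68, 0.733, 0.001]
wrist_force: [0.2, 0.7, 6.5]
opening: 0.532
t 2.87 tcp [554.2 -73.6 219.1] grasp [554.7 -73.7  64.1] jawdir deg 4.3 z [ 0.003 -0.001 -1.   ] F [0.2 0.7 6.5] open 45.4
```

View pics/s2.png

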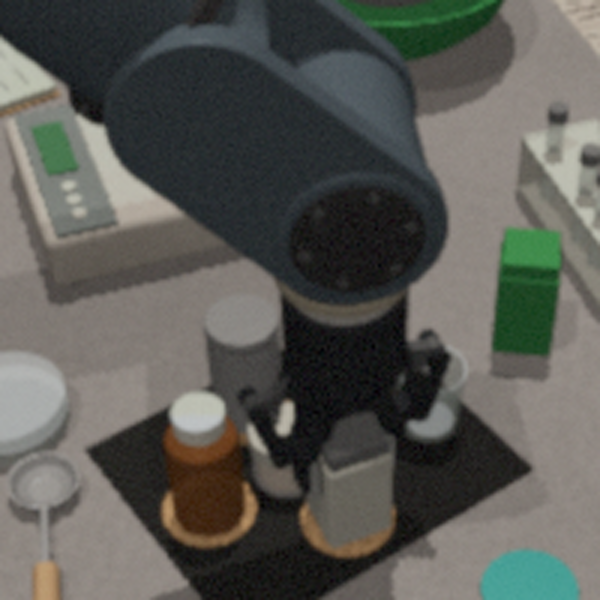

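```bash
python3 -m pendant '{"angular":[[0,0,0],[0,0,0],[0,0,0],[0,0,0],[0,0,0]],"linear":[[0,0,0],[0,0,0],[0,0,5],[0,0,20],[0,0,30]],"claw":[40,40,40,40,40]}';  python3 - <<'E'
from h import *
tool()
c=capture("side"); crop(c,"s3",200,120,200,200,3)
E
```

```text
time: 3.33
ee_pos: [0.5529, -0.0734, 0.2716]
ee_rot: [-0.001, 0.68, 0.733, -0.001]
wrist_force: [-1.4, 0.6, -1.9]
opening: 0.529
t 3.33 tcp [552.9 -73.4 271.6] grasp [552.4 -73.3 116.6] jawdir deg 4.28 z [-0.003  0.001 -1.   ] F [-1.4  0.6 -1.9] open 45.2
```

View pics/s3.png

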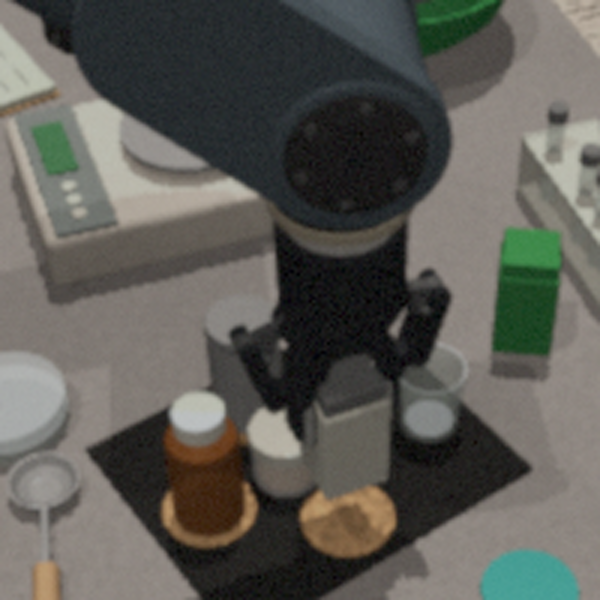

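The jar is lifted clear and upright, and its pad is empty at crop (348,518). I'm carrying it to the far tray slot at (614,-300).

```bash
python3 -m pendant '{"angular":[[0,0,0],[0,0,0],[0,0,0],[0,0,0],[0,0,0]],"linear":[[5,-15,20],[9,-32,0],[9,-38,0],[9,-38,0],[9,-38,0]],"claw":[40,40,40,40,40]}'; python3 -m pendant '{"angular":[[0,0,0],[0,0,0],[0,0,0],[0,0,0],[0,0,0]],"linear":[[9,-33,0],[9,-25,0],[2,-7,0],[0,0,0],[0,0,0]],"claw":[40,40,40,40,40]}';  python3 - <<'E'
from h import *
tool()
c=capture("side"); crop(c,"s4",200,200,260,260,2.3)
E
```

```text
time: 3.8
ee_pos: [0.5947, -0.2362, 0.2933]
ee_rot: [0.001, 0.68, 0.733, 0.0]
wrist_force: [0.4, -0.0, -1.6]
opening: 0.531
time: 4.22
ee_pos: [0.6143, -0.2989, 0.2921]
ee_rot: [-0.0, 0.68, 0.733, 0.0]
wrist_force: [-0.1, -0.8, -1.8]
opening: 0.528
t 4.22 tcp [ 614.3 -298.9  292.1] grasp [ 614.3 -298.9  137.1] jawdir deg 4.27 z [-0.  0. -1.] F [-0.1 -0.8 -1.8] open 45.1
```

View pics/s4.png

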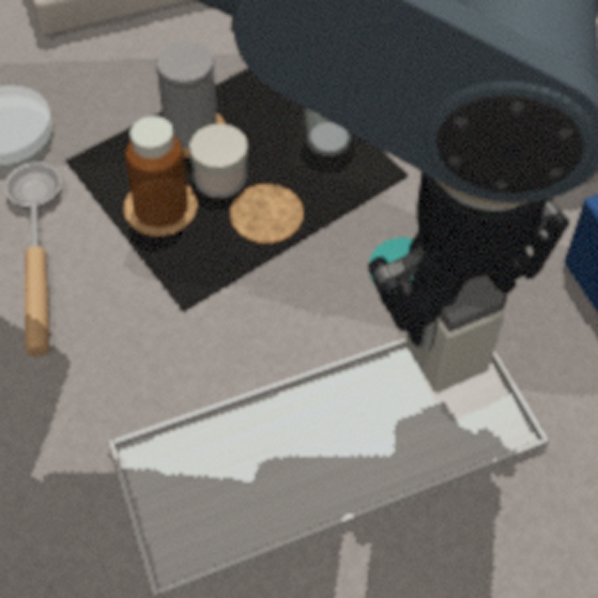

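The jar is over the far part of the tray and nothing was disturbed. Lowering it now.

```bash
python3 -m pendant '{"angular":[[0,0,0],[0,0,0],[0,0,0],[0,0,0],[0,0,0]],"linear":[[0,0,-25],[0,0,-25],[0,0,-15],[0,0,-5],[0,0,0]],"claw":[40,40,40,40,40]}'; python3 -m pendant '{"angular":[[0,0,0],[0,0,0],[0,0,0],[0,0,0]],"linear":[[0,0,-2],[0,0,-1],[0,0,0],[0,0,0]],"claw":[40,40,40,40]}'
```

```text
time: 4.68
ee_pos: [0.6144, -0.2986, 0.2208]
ee_rot: [-0.001, 0.68, 0.733, -0.0]
wrist_force: [0.1, -0.2, -1.2]
opening: 0.536
time: 5.02
ee_pos: [0.6147, -0.2996, 0.2196]
ee_rot: [0.001, 0.68, 0.733, 0.0]
wrist_force: [-0.7, -0.3, -1.2]
opening: 0.531
```

```bash
python3 -m pendant '{"angular":[[0,0,0],[0,0,0],[0,0,0]],"linear":[[0,0,-1],[0,0,-1],[0,0,0]],"claw":[40,40,40]}'; python3 -m pendant '{"angular":[[0,0,0],[0,0,0],[0,0,0]],"linear":[[0,0,-1],[0,0,0],[0,0,0]],"claw":[40,40,40]}'
```

```text
time: 5.27
ee_pos: [0.6146, -0.2996, 0.2172]
ee_rot: [0.0, 0.68, 0.733, 0.0]
wrist_force: [-0.4, -0.4, 1.8]
opening: 0.53
time: 5.52
ee_pos: [0.6147, -0.2997, 0.2171]
ee_rot: [0.0, 0.68, 0.733, 0.0]
wrist_force: [-3.0, 2.5, 10.9]
opening: 0.529
```

Contact is at TCP z = 217, which matches the geometry. Releasing.

```bash
python3 -m pendant '{"angular":[[0,0,0],[0,0,0],[0,0,0],[0,0,0]],"linear":[[0,0,0.5],[0,0,0],[0,0,0],[0,0,0]],"claw":[50,58,64,66]}'; python3 -m pendant '{"angular":[[0,0,0],[0,0,0],[0,0,0],[0,0,0],[0,0,0]],"linear":[[0,0,10],[0,0,25],[0,0,30],[0,0,30],[0,0,25]],"claw":[66,66,66,66,66]}'
python3 - <<'E'
from h import *
tool()
c=capture("side"); crop(c,"s5",200,200,260,260,2.3)
E
```

```text
time: 5.85
ee_pos: [0.6145, -0.2995, 0.2161]
ee_rot: [-0.0, 0.68, 0.733, -0.0]
wrist_force: [0.2, -0.0, 0.0]
opening: 0.771
time: 6.27
ee_pos: [0.6146, -0.2995, 0.3393]
ee_rot: [0.001, 0.68, 0.733, 0.0]
wrist_force: [0.5, 0.5, 0.5]
opening: 0.773
t 6.27 tcp [ 614.6 -299.5  339.3] grasp [ 614.8 -299.7  184.3] jawdir deg 4.28 z [ 0.002 -0.001 -1.   ] F [0.5 0.5 0.5] open 66.1
```

View pics/s5.png

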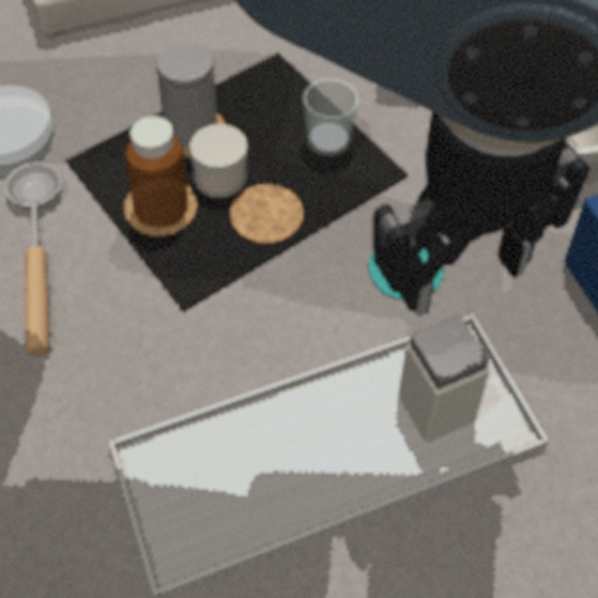

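```bash
python3 -m pendant '{"angular":[[0,0,-6.75],[0,0,-6.75],[0,0,-6.75],[0,0,-6.75],[0,0,-6.75]],"linear":[[-12,22,0],[-12,22,0],[-12,22,0],[-12,22,0],[-12,22,0]],"claw":[85,85,85,85,85]}'; python3 -m pendant '{"angular":[[0,0,-6.75],[0,0,-6.75],[0,0,-6.75],[0,0,-6.75],[0,0,-6.75]],"linear":[[-13,22,0],[-13,22,0],[-13,22,0],[-13,22,0],[-13,22,0]],"claw":[85,85,85,85,85]}';python3 -m pendant '{"angular":[[0,0,-6.75],[0,0,-6.5],[0,0,0],[0,0,0],[0,0,0]],"linear":[[-13,23,0],[-10,22,0],[0,0,0],[0,0,0],[0,0,0]],"claw":[85,85,85,85,85]}'
python3 - <<'E'
from h import *
tool()
c=capture("top"); crop(c,"t6",240,185,160,170,3.5)
c=capture("side"); crop(c,"s6",200,120,200,200,3)
E
```

```text
time: 6.73
ee_pos: [0.5538, -0.1886, 0.3368]
ee_rot: [0.0, 0.865, 0.501, 0.0]
wrist_force: [0.9, 0.5, -0.5]
opening: 0.996
time: 7.15
ee_pos: [0.4888, -0.0786, 0.3368]
ee_rot: [0.0, 0.974, 0.229, 0.0]
wrist_force: [0.0, 0.1, -0.2]
opening: 0.991
time: 7.57
ee_pos: [0.4669, -0.0348, 0.3367]
ee_rot: [0.0, 0.993, 0.119, 0.001]
wrist_force: [0.8, -0.4, -0.0]
opening: 0.995
t 7.57 tcp [466.9 -34.8 336.7] grasp [467.1 -34.9 181.7] jawdir deg -76.34 z [ 0.001 -0.    -1.   ] F [ 0.8 -0.4 -0. ] open 85.0
```

View pics/s6.png

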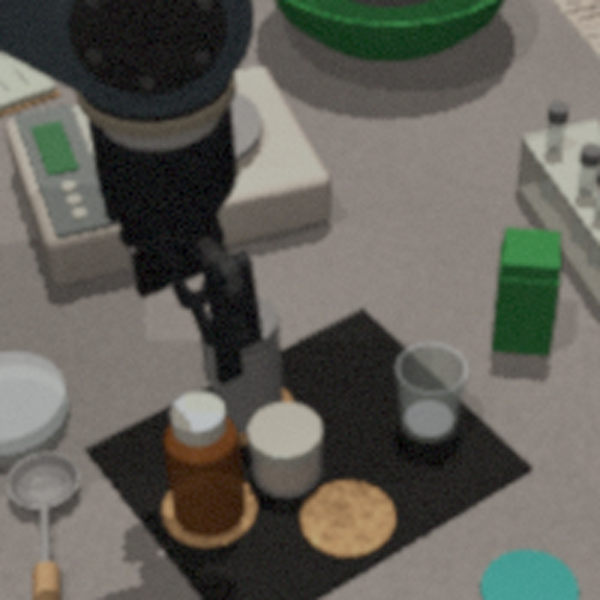

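```bash
python3 -m pendant '{"angular":[[0,0,0],[0,0,0],[0,0,0],[0,0,0],[0,0,0]],"linear":[[0,0,-30],[0,0,-30],[0,0,-30],[0,0,-25],[0,0,-5]],"claw":[85,85,85,85,85]}'; python3 -m pendant '{"angular":[[0,0,0],[0,0,0],[0,0,0],[0,0,0],[0,0,0]],"linear":[[0,0,0],[0,0,0],[0,0,0],[0,0,0],[0,0,0]],"claw":[75,63,50,43,43]}' 50;  python3 -m pendant '{"angular":[[0,0,0],[0,0,0],[0,0,0]],"linear":[[0,0,0],[0,0,0],[0,0,0]],"claw":[43,43,43]}'
python3 - <<'E'
from h import *
tool()
E
```

```text
time: 8.08
ee_pos: [0.4658, -0.035, 0.213]
ee_rot: [-0.001, 0.993, 0.118, -0.003]
wrist_force: [-0.3, -0.2, -0.8]
opening: 0.992
time: 8.5
ee_pos: [0.4671, -0.0347, 0.218]
ee_rot: [0.0, 0.993, 0.118, 0.001]
wrist_force: [-0.6, -1.0, 5.1]
opening: 0.567
time: 8.75
ee_pos: [0.4671, -0.0347, 0.218]
ee_rot: [0.0, 0.993, 0.118, 0.001]
wrist_force: [-1.5, -1.8, 6.5]
opening: 0.571
t 8.75 tcp [467.1 -34.7 218. ] grasp [467.5 -34.8  63. ] jawdir deg -76.46 z [ 0.003 -0.001 -1.   ] F [-1.5 -1.8  6.5] open 48.8
```

```bash
python3 -m pendant '{"angular":[[0,0,0],[0,0,0],[0,0,0],[0,0,0],[0,0,0]],"linear":[[0,0,3],[0,0,15],[0,0,25],[0,0,20],[0,-10,15]],"claw":[43,43,43,43,43]}'; python3 -m pendant '{"angular":[[0,0,0],[0,0,0],[0,0,0],[0,0,0],[0,0,0]],"linear":[[5,-25,0],[8,-36,0],[8,-38,0],[8,-38,0],[8,-38,0]],"claw":[43,43,43,43,43]}';python3 -m pendant '{"angular":[[0,0,0],[0,0,0],[0,0,0],[0,0,0],[0,0,0]],"linear":[[8,-38,0],[8,-30,0],[4,-12,0],[0,0,0],[0,0,0]],"claw":[43,43,43,43,43]}'
python3 - <<'E'
from h import *
tool()
c=capture("side"); crop(c,"s7",200,200,260,260,2.3)
E
```

```text
time: 9.17
ee_pos: [0.4666, -0.0438, 0.2967]
ee_rot: [0.0, 0.993, 0.118, 0.001]
wrist_force: [-0.2, -0.6, -1.3]
opening: 0.567
time: 9.58
ee_pos: [0.5035, -0.2214, 0.2954]
ee_rot: [0.0, 0.993, 0.118, 0.0]
wrist_force: [1.3, 0.7, -0.8]
opening: 0.571
time: 10.0
ee_pos: [0.5233, -0.2996, 0.2946]
ee_rot: [-0.0, 0.993, 0.117, 0.0]
wrist_force: [0.1, -0.2, -1.2]
opening: 0.572
t 10.0 tcp [ 523.3 -299.6  294.6] grasp [ 523.3 -299.6  139.6] jawdir deg -76.52 z [ 0.  0. -1.] F [ 0.1 -0.2 -1.2] open 48.8
```

View pics/s7.png

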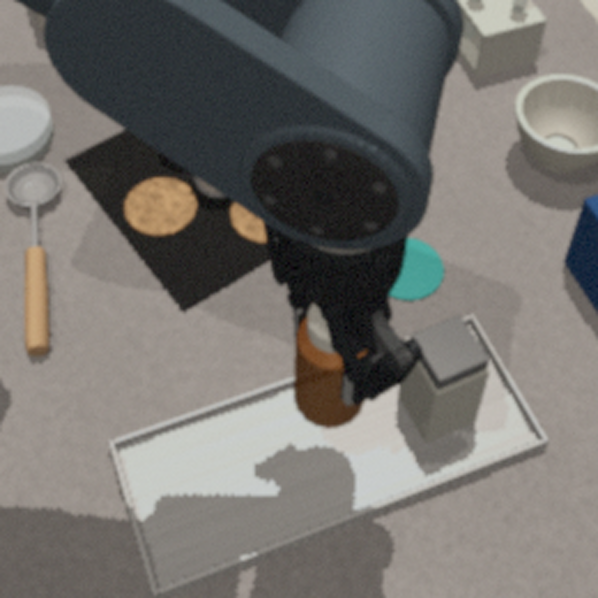

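The bottle hangs upright over the middle of the tray, clear of the jar. Lowering it.

```bash
python3 -m pendant '{"angular":[[0,0,0],[0,0,0],[0,0,0],[0,0,0],[0,0,0]],"linear":[[0,0,-25],[0,0,-25],[0,0,-18],[0,0,-6],[0,0,-2]],"claw":[43,43,43,43,43]}'; python3 -m pendant '{"angular":[[0,0,0],[0,0,0],[0,0,0]],"linear":[[0,0,-1],[0,0,0],[0,0,0]],"claw":[43,43,43]}'; python3 -m pendant '{"angular":[[0,0,0],[0,0,0],[0,0,0]],"linear":[[0,0,-1],[0,0,0],[0,0,0]],"claw":[43,43,43]}'
```

```text
time: 10.47
ee_pos: [0.5234, -0.2984, 0.2176]
ee_rot: [-0.001, 0.993, 0.118, -0.001]
wrist_force: [-0.4, -0.5, -0.9]
opening: 0.569
time: 10.72
ee_pos: [0.5239, -0.2995, 0.2185]
ee_rot: [0.001, 0.993, 0.118, 0.001]
wrist_force: [0.8, 0.5, -1.4]
opening: 0.575
time: 10.97
ee_pos: [0.5236, -0.2996, 0.2166]
ee_rot: [0.0, 0.993, 0.118, 0.0]
wrist_force: [0.9, 0.9, -1.4]
opening: 0.568
```

```bash
python3 -m pendant '{"angular":[[0,0,0],[0,0,0],[0,0,0]],"linear":[[0,0,-1],[0,0,-0.5],[0,0,0]],"claw":[43,43,43]}'; python3 -m pendant '{"angular":[[0,0,0],[0,0,0],[0,0,0]],"linear":[[0,0,-0.5],[0,0,0],[0,0,0]],"claw":[43,43,43]}'
```

```text
time: 11.22
ee_pos: [0.5237, -0.2997, 0.216]
ee_rot: [0.0, 0.993, 0.118, 0.0]
wrist_force: [-4.5, 2.3, 12.2]
opening: 0.573
time: 11.47
ee_pos: [0.5237, -0.2997, 0.216]
ee_rot: [0.0, 0.993, 0.118, 0.0]
wrist_force: [-5.3, 3.5, 17.1]
opening: 0.566
```

```bash
python3 -m pendant '{"angular":[[0,0,0],[0,0,0],[0,0,0],[0,0,0],[0,0,0]],"linear":[[0,0,1],[0,0,0],[0,0,0],[0,0,0],[0,0,0]],"claw":[49,54,60,66,70]}'; python3 -m pendant '{"angular":[[0,0,0],[0,0,0],[0,0,0],[0,0,0],[0,0,0]],"linear":[[0,0,10],[0,0,25],[0,0,30],[0,0,30],[0,0,25]],"claw":[70,70,70,70,70]}'
python3 - <<'E'
from h import *
tool()
c=capture("side"); crop(c,"s8",200,200,260,260,2.3)
E
```

```text
time: 11.88
ee_pos: [0.5236, -0.2996, 0.2152]
ee_rot: [-0.0, 0.993, 0.118, -0.0]
wrist_force: [-0.8, 0.2, -0.7]
opening: 0.82
time: 12.3
ee_pos: [0.5235, -0.2995, 0.3381]
ee_rot: [0.001, 0.993, 0.118, 0.001]
wrist_force: [0.4, -0.3, 0.1]
opening: 0.818
t 12.3 tcp [ 523.5 -299.5  338.1] grasp [ 523.7 -299.7  183.1] jawdir deg -76.47 z [ 0.001 -0.001 -1.   ] F [ 0.4 -0.3  0.1] open 69.8
```

View pics/s8.png

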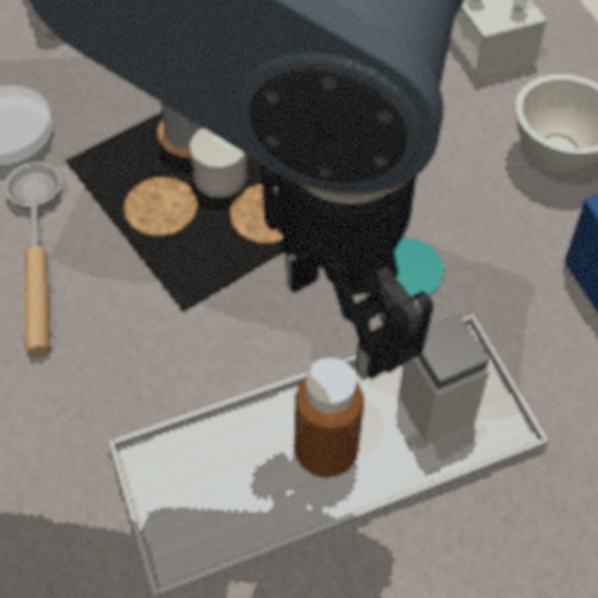

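The bottle stands upright in the tray. The canister is next, at (519,46), with the jaws turned to about 8°.

```bash
python3 -m pendant '{"angular":[[0,0,6.5],[0,0,6.5],[0,0,6.5],[0,0,6.5],[0,0,6.5]],"linear":[[0,27,0],[0,27,0],[0,27,0],[0,27,0],[0,27,0]],"claw":[85,85,85,85,85]}'; python3 -m pendant '{"angular":[[0,0,6.5],[0,0,6.5],[0,0,6.5],[0,0,6.5],[0,0,6.5]],"linear":[[0,27,0],[0,27,0],[-2,27,0],[0,27,0],[-2,27,0]],"claw":[85,85,85,85,85]}';python3 -m pendant '{"angular":[[0,0,6.5],[0,0,6.5],[0,0,6.5],[0,0,0],[0,0,0]],"linear":[[0,27,0],[0,27,0],[0,21,0],[0,0,0],[0,0,0]],"claw":[85,85,85,85,85]}'
python3 - <<'E'
from h import *
tool()
c=capture("side"); crop(c,"s9",200,120,200,200,3)
E
```

```text
time: 12.77
ee_pos: [0.5233, -0.1633, 0.3358]
ee_rot: [0.0, 0.919, 0.393, 0.0]
wrist_force: [0.7, 0.9, -0.5]
opening: 0.996
time: 13.18
ee_pos: [0.5194, -0.0283, 0.3358]
ee_rot: [0.0, 0.772, 0.635, 0.0]
wrist_force: [-0.0, -0.5, -0.2]
opening: 0.988
time: 13.6
ee_pos: [0.5195, 0.0461, 0.3357]
ee_rot: [0.0, 0.656, 0.755, 0.0]
wrist_force: [1.4, 0.0, 0.3]
opening: 0.996
t 13.6 tcp [519.5  46.1 335.7] grasp [519.5  46.1 180.7] jawdir deg 8.07 z [ 0. -0. -1.] F [1.4 0.  0.3] open 85.1
```

View pics/s9.png

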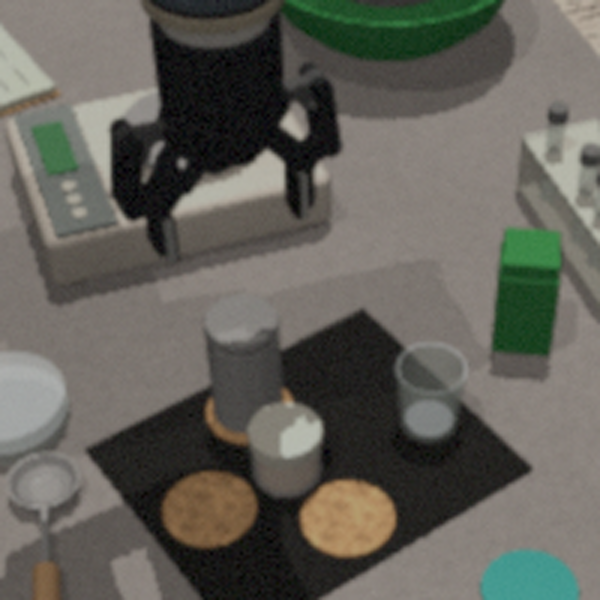

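```bash
python3 -m pendant '{"angular":[[0,0,0],[0,0,0],[0,0,0],[0,0,0],[0,0,0]],"linear":[[0,0,-30],[0,0,-30],[0,0,-30],[0,0,-25],[0,0,-5]],"claw":[85,85,85,85,85]}'; python3 -m pendant '{"angular":[[0,0,0],[0,0,0],[0,0,0],[0,0,0],[0,0,0]],"linear":[[0,0,0],[0,0,0],[0,0,0],[0,0,0],[0,0,0]],"claw":[75,63,53,45,45]}' 55;  python3 -m pendant '{"angular":[[0,0,0],[0,0,0],[0,0,0]],"linear":[[0,0,0],[0,0,0],[0,0,0]],"claw":[45,45,45]}'
python3 - <<'E'
from h import *
tool()
E
```

```text
time: 14.07
ee_pos: [0.5185, 0.0444, 0.212]
ee_rot: [-0.002, 0.657, 0.754, -0.002]
wrist_force: [-0.8, 0.2, -0.9]
opening: 0.996
time: 14.48
ee_pos: [0.52, 0.0453, 0.2172]
ee_rot: [0.001, 0.656, 0.755, 0.001]
wrist_force: [-1.0, -2.1, 5.4]
opening: 0.6
time: 14.73
ee_pos: [0.5201, 0.0453, 0.2172]
ee_rot: [0.001, 0.656, 0.755, 0.001]
wrist_force: [-1.6, -1.5, 5.0]
opening: 0.6
t 14.73 tcp [520.1  45.3 217.2] grasp [520.5  45.2  62.2] jawdir deg 8.02 z [ 0.003 -0.    -1.   ] F [-1.6 -1.5  5. ] open 51.3
```

```bash
python3 -m pendant '{"angular":[[0,0,0],[0,0,0],[0,0,0],[0,0,0],[0,0,0]],"linear":[[0,0,3],[0,0,17],[0,0,25],[0,0,25],[-5,-5,20]],"claw":[45,45,45,45,45]}'; python3 -m pendant '{"angular":[[0,0,0],[0,0,0],[0,0,0],[0,0,0],[0,0,0]],"linear":[[-9,-20,0],[-9,-35,0],[-9,-38,0],[-9,-38,0],[-9,-38,0]],"claw":[45,45,45,45,45]}';python3 -m pendant '{"angular":[[0,0,0],[0,0,0],[0,0,0],[0,0,0],[0,0,0]],"linear":[[-9,-38,0],[-9,-38,0],[-9,-38,0],[-6,-38,0],[-3,-19,0]],"claw":[45,45,45,45,45]}';python3 -m pendant '{"angular":[[0,0,0],[0,0,0],[0,0,0]],"linear":[[0,0,-10],[0,0,-10],[0,0,0]],"claw":[45,45,45]}'
python3 - <<'E'
from h import *
tool()
c=capture("side"); crop(c,"s10",200,200,260,260,2.3)
E
```

```text
time: 15.15
ee_pos: [0.515, 0.0408, 0.3079]
ee_rot: [0.001, 0.656, 0.755, 0.001]
wrist_force: [0.5, -0.2, -3.2]
opening: 0.601
time: 15.57
ee_pos: [0.4687, -0.13, 0.3063]
ee_rot: [0.001, 0.656, 0.755, 0.0]
wrist_force: [1.7, 0.8, -2.8]
opening: 0.594
time: 15.98
ee_pos: [0.4325, -0.303, 0.3064]
ee_rot: [0.001, 0.657, 0.754, -0.0]
wrist_force: [0.7, 0.5, -3.7]
opening: 0.598
time: 16.23
ee_pos: [0.433, -0.2986, 0.2836]
ee_rot: [-0.002, 0.656, 0.755, 0.0]
wrist_force: [-1.1, 0.7, -3.8]
opening: 0.599
t 16.23 tcp [ 433.  -298.6  283.6] grasp [ 432.6 -298.3  128.6] jawdir deg 8.02 z [-0.002  0.002 -1.   ] F [-1.1  0.7 -3.8] open 51.2
```

View pics/s10.png

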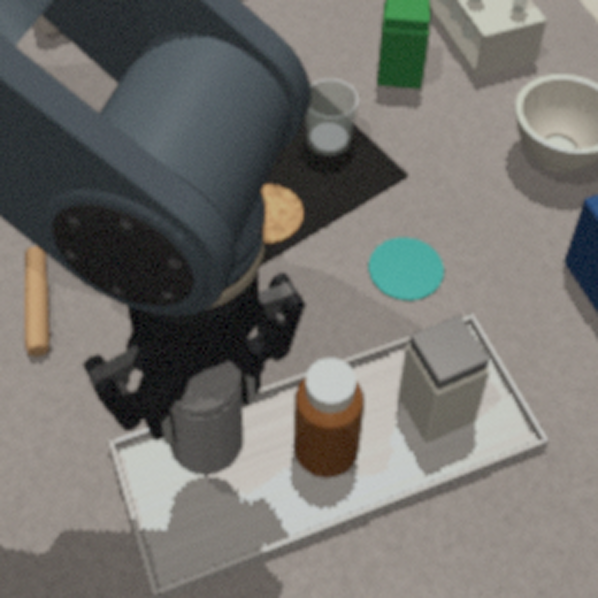

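Same approach for the canister in the near slot.

```bash
python3 -m pendant '{"angular":[[0,0,0],[0,0,0],[0,0,0],[0,0,0],[0,0,0]],"linear":[[0,0,-25],[0,0,-25],[0,0,-13],[0,0,-3],[0,0,0]],"claw":[45,45,45,45,45]}'; python3 -m pendant '{"angular":[[0,0,0],[0,0,0],[0,0,0]],"linear":[[0,0,-1],[0,0,0],[0,0,0]],"claw":[45,45,45]}'; python3 -m pendant '{"angular":[[0,0,0],[0,0,0],[0,0,0]],"linear":[[0,0,-1],[0,0,0],[0,0,0]],"claw":[45,45,45]}'
```

```text
time: 16.7
ee_pos: [0.4338, -0.2987, 0.219]
ee_rot: [-0.001, 0.655, 0.755, 0.0]
wrist_force: [0.4, -0.8, -2.8]
opening: 0.597
time: 16.95
ee_pos: [0.4338, -0.2996, 0.2193]
ee_rot: [0.001, 0.656, 0.755, 0.0]
wrist_force: [-1.1, 0.4, -3.3]
opening: 0.593
time: 17.2
ee_pos: [0.4335, -0.2996, 0.2175]
ee_rot: [0.0, 0.656, 0.755, 0.0]
wrist_force: [-0.2, 0.0, -2.5]
opening: 0.595
```

```bash
python3 -m pendant '{"angular":[[0,0,0],[0,0,0],[0,0,0]],"linear":[[0,0,-1],[0,0,-0.5],[0,0,0]],"claw":[45,45,45]}'; python3 -m pendant '{"angular":[[0,0,0],[0,0,0],[0,0,0]],"linear":[[0,0,-1],[0,0,0],[0,0,0]],"claw":[45,45,45]}'
```

```text
time: 17.45
ee_pos: [0.4335, -0.2995, 0.2157]
ee_rot: [-0.0, 0.656, 0.755, -0.0]
wrist_force: [0.0, -0.1, -3.8]
opening: 0.596
time: 17.7
ee_pos: [0.4336, -0.2996, 0.2152]
ee_rot: [0.0, 0.656, 0.755, -0.0]
wrist_force: [-2.1, 2.0, 5.0]
opening: 0.594
```

```bash
python3 -m pendant '{"angular":[[0,0,0],[0,0,0],[0,0,0],[0,0,0],[0,0,0]],"linear":[[0,0,0.5],[0,0,0],[0,0,0],[0,0,0],[0,0,0]],"claw":[52,56,60,64,66]}'; python3 -m pendant '{"angular":[[0,0,0],[0,0,0],[0,0,0],[0,0,0],[0,0,0]],"linear":[[0,0,10],[0,0,25],[0,0,30],[0,0,30],[0,0,25]],"claw":[66,66,66,66,66]}'
python3 - <<'E'
from h import *
tool()
c=capture("side"); crop(c,"s11",200,200,260,260,2.3)
E
```

```text
time: 18.12
ee_pos: [0.4336, -0.2996, 0.2153]
ee_rot: [0.0, 0.656, 0.755, 0.0]
wrist_force: [-0.6, -0.2, -0.2]
opening: 0.772
time: 18.53
ee_pos: [0.4335, -0.2995, 0.338]
ee_rot: [0.001, 0.656, 0.755, 0.0]
wrist_force: [-0.5, -1.0, 0.2]
opening: 0.773
t 18.53 tcp [ 433.5 -299.5  338. ] grasp [ 433.7 -299.6  183. ] jawdir deg 8.03 z [ 0.001 -0.001 -1.   ] F [-0.5 -1.   0.2] open 66.0
```

View pics/s11.png

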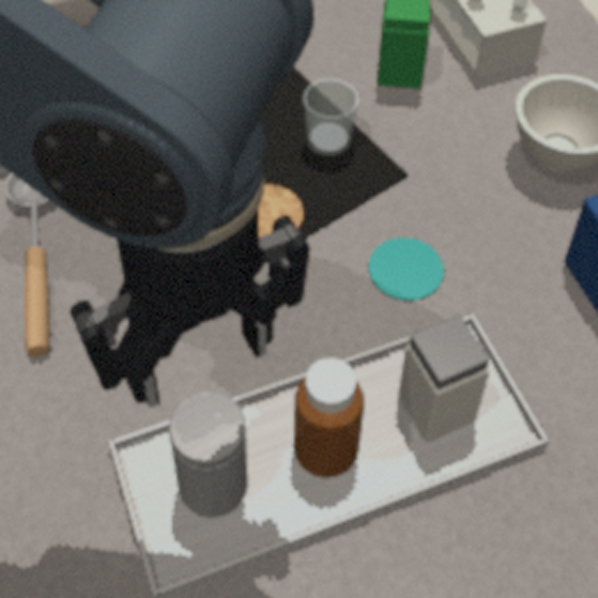

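All three stand in the tray. Next I'm moving partway towards the pot to get a clear view of the empty pads and the pot.

```bash
python3 -m pendant '{"angular":[[0,0,0],[0,0,0],[0,0,0],[0,0,0],[0,0,0]],"linear":[[-10,20,0],[-10,30,0],[-10,35,0],[-5,38,0],[0,38,0]],"claw":[75,85,85,85,85]}'
python3 - <<'E'
from h import *
tool()
c=capture("top"); cv2.imwrite("pics/t12f.png",c["frame"][:,:,::-1]);crop(c,"t12",240,185,160,170,3.5)
c=capture("side"); crop(c,"s12",220,200,170,120,4)
E
```

```text
time: 19.0
ee_pos: [0.3973, -0.1372, 0.3357]
ee_rot: [0.0, 0.656, 0.754, 0.0]
wrist_force: [1.4, 0.2, 0.1]
opening: 0.999
t 19.0 tcp [ 397.3 -137.2  335.7] grasp [ 397.3 -137.2  180.7] jawdir deg 7.95 z [ 0. -0. -1.] F [1.4 0.2 0.1] open 85.3
```

View pics/t12f.png

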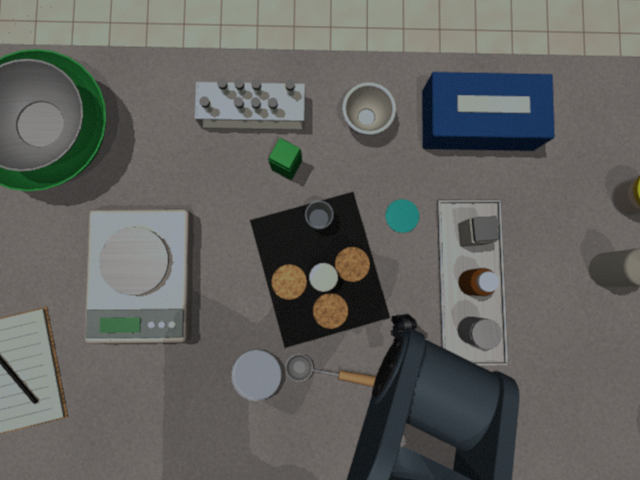

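View pics/s12.png

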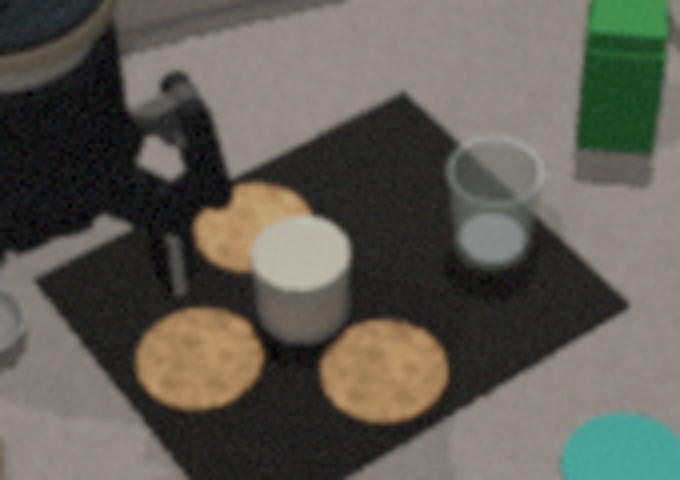

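Run:
```python
from h import *
for n,(u0,v0,w,h) in (("top",(255,225,125,115)),("side",(235,230,110,80))):
    c=capture(n); f=c["frame"][v0:v0+h,u0:u0+w]
    hsv=cv2.cvtColor(f,cv2.COLOR_RGB2HSV); m=((hsv[...,0]>5)&(hsv[...,0]<25)&(hsv[...,1]>70)&(hsv[...,2]>70)).astype(np.uint8)
    m=cv2.morphologyEx(m,cv2.MORPH_CLOSE,np.ones((5,5)))
    cs,_=cv2.findContours(m,cv2.RETR_EXTERNAL,cv2.CHAIN_APPROX_NONE)
    for k in cs:
        a=cv2.contourArea(k)
        if a<300: continue
        H=cv2.convexHull(k).reshape(-1,2)
        w3=np.array([at(c,p[0]+u0,p[1]+v0,.006) for p in k.reshape(-1,2)])[:,:2]
        (cx,cy),r=cv2.minEnclosingCircle((w3*1000).astype(np.float32))
        A=np.c_[2*w3,np.ones(len(w3))]; s=np.linalg.lstsq(A,(w3**2).sum(1),rcond=None)[0]
        print(n,"area",a,"fit",np.round(s[:2]*1000,1),"r",round(1000*np.sqrt(s[2]+s[0]**2+s[1]**2),1),"encl",np.round([cx,cy,r],1))
c=capture("top"); im=c["frame"]; crop(c,"tray2",425,190,95,185,3.2)
crop(c,"pot2",290,250,70,60,8)
```

```text
top area 933.0 fit [466.5 -33.8] r 32.1 encl [466.9 -33.8  33.2]
top area 935.5 fit [519.7  44.6] r 32.4 encl [519.7  44.8  33.2]
top area 907.5 fit [554.4 -74.5] r 32.2 encl [554.3 -74.3  33.2]
side area 636.5 fit [554.6 -76.4] r 33.1 encl [554.4 -75.9  34.6]
side area 630.5 fit [466.7 -35.9] r 33.2 encl [467.5 -35.9  34.8]
side area 307.0 fit [519.4  43.8] r 28.3 encl [519.7  43.1  35.3]
```

View pics/tray2.png

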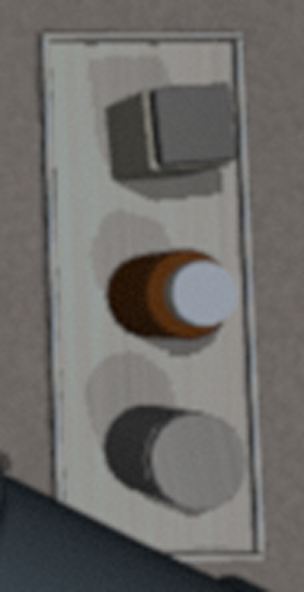

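View pics/pot2.png

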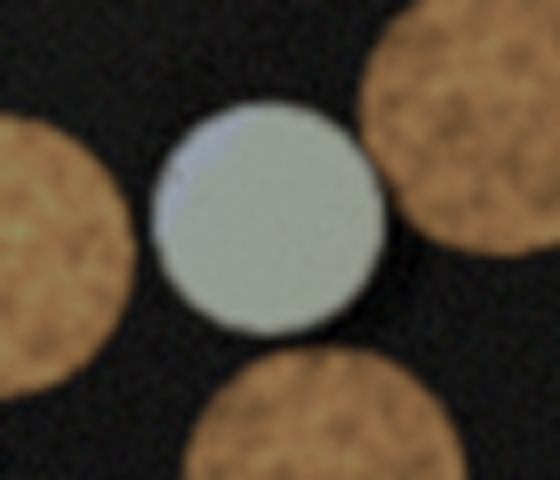

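Run:
```python
from h import *
c=capture("top")
f=lambda x,y,u0,v0,s:((x+.5)/s+u0-.5,(y+.5)/s+v0-.5)
print("cap",np.round(at(c,*f(204,293,425,190,3.2),.104)*1e3,1))
print("can",np.round(at(c,*f(199,464,425,190,3.2),.096)*1e3,1))
print("jar",np.round(at(c,*f(197,123,425,190,3.2),.096)*1e3,1))
print("pot",np.round(at(c,*f(269,217,290,250,8),.049)*1e3,1))
c=capture("side"); print("pot side",np.round(at(c,*f(301,255,220,200,4),.049)*1e3,1))
```

```text
cap [ 522.7 -299.5  104. ]
can [ 432.2 -297.7   96. ]
jar [ 614.8 -300.3   96. ]
pot [528.4 -19.2  49. ]
pot side [528.5 -23.1  49. ]
```

Camera and arm readings agree within about 1.5 mm. The pot is at (528,-20). Moving above it.

```bash
python3 -m pendant '{"angular":[[0,0,0],[0,0,0],[0,0,0],[0,0,0],[0,0,0]],"linear":[[26,23,0],[26,23,0],[26,24,0],[26,24,0],[27,23,0]],"claw":[85,85,85,85,85]}'; python3 -m pendant '{"angular":[[0,0,0],[0,0,0],[0,0,0],[0,0,0],[0,0,0]],"linear":[[0,0,-20],[0,0,-30],[0,0,-20],[0,0,0],[0,0,0]],"claw":[85,85,85,85,85]}'
python3 - <<'E'
from h import *
tool()
c=capture("side"); crop(c,"s13",200,120,200,200,3)
E
```

```text
time: 19.77
ee_pos: [0.5308, -0.0212, 0.3351]
ee_rot: [-0.0, 0.657, 0.754, -0.0]
wrist_force: [-0.2, -1.6, -0.6]
opening: 0.999
time: 20.18
ee_pos: [0.5297, -0.0224, 0.2649]
ee_rot: [-0.001, 0.656, 0.754, -0.001]
wrist_force: [-0.1, -1.2, -0.1]
opening: 0.997
t 20.18 tcp [529.7 -22.4 264.9] grasp [529.4 -22.4 109.9] jawdir deg 7.96 z [-0.002  0.    -1.   ] F [-0.1 -1.2 -0.1] open 85.2
```

View pics/s13.png

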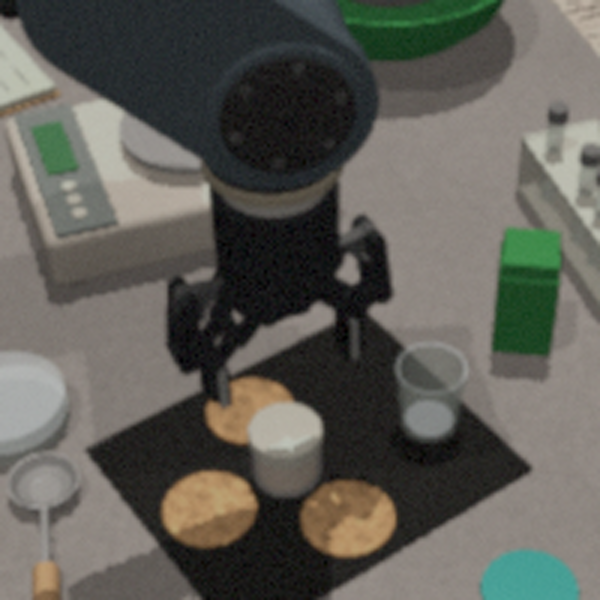

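```bash
python3 -m pendant '{"angular":[[0,0,0],[0,0,0],[0,0,0],[0,0,0],[0,0,0]],"linear":[[-1,1.5,0],[0,0,-25],[0,0,-25],[0,0,-17],[0,0,-3]],"claw":[85,85,85,85,85]}'; python3 -m pendant '{"angular":[[0,0,0],[0,0,0],[0,0,0],[0,0,0],[0,0,0]],"linear":[[0,0,0],[0,0,0],[0,0,0],[0,0,0],[0,0,0]],"claw":[75,65,55,46,46]}' 40;  python3 -m pendant '{"angular":[[0,0,0],[0,0,0],[0,0,0]],"linear":[[0,0,0],[0,0,0],[0,0,0]],"claw":[46,46,46]}'
python3 - <<'E'
from h import *
tool()
c=capture("side"); crop(c,"s14",200,120,200,200,3)
E
```

```text
time: 20.65
ee_pos: [0.5282, -0.0202, 0.1942]
ee_rot: [-0.001, 0.656, 0.755, -0.0]
wrist_force: [-0.6, 0.2, -0.2]
opening: 0.994
time: 21.07
ee_pos: [0.5291, -0.0201, 0.1971]
ee_rot: [0.001, 0.656, 0.755, 0.001]
wrist_force: [-3.1, -0.9, 9.5]
opening: 0.594
time: 21.32
ee_pos: [0.529, -0.0201, 0.1971]
ee_rot: [0.001, 0.656, 0.755, 0.001]
wrist_force: [-2.6, -0.0, 9.5]
opening: 0.596
t 21.32 tcp [529.  -20.1 197.1] grasp [529.4 -20.2  42.1] jawdir deg 8.03 z [ 0.002 -0.    -1.   ] F [-2.6 -0.   9.5] open 50.9
```

View pics/s14.png

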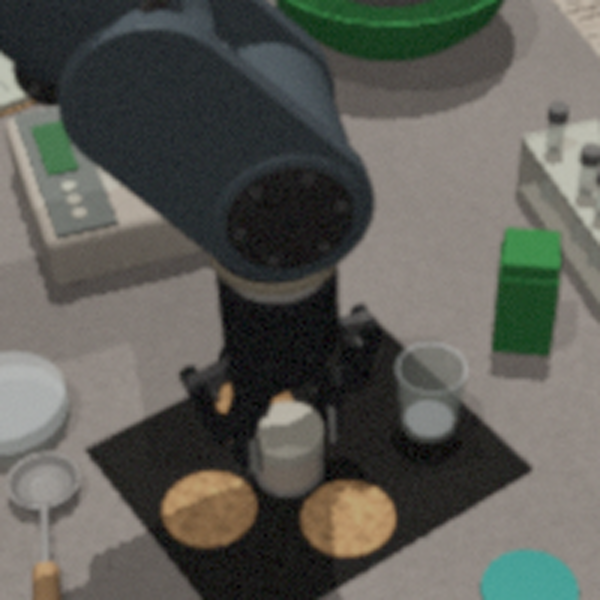

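```bash
python3 -m pendant '{"angular":[[0,0,0],[0,0,0],[0,0,0],[0,0,0],[0,0,0]],"linear":[[0,0,4],[0,0,20],[0,0,30],[0,0,30],[0,0,26]],"claw":[46,46,46,46,46]}'; python3 -m pendant '{"angular":[[0,0,0],[0,0,0],[0,0,0],[0,0,0],[0,0,0]],"linear":[[2,20,0],[2,32,0],[2,36,0],[2,36,0],[2,36,0]],"claw":[46,46,46,46,46]}';python3 -m pendant '{"angular":[[0,0,0],[0,0,0],[0,0,0],[0,0,0],[0,0,0]],"linear":[[2,36,0],[2,36,0],[2,36,0],[2,36,0],[4,20,0]],"claw":[46,46,46,46,46]}';python3 -m pendant '{"angular":[[0,0,0],[0,0,0],[0,0,0]],"linear":[[0,9,0],[0,0,0],[0,0,0]],"claw":[46,46,46]}'
python3 - <<'E'
from h import *
tool()
c=capture("side"); crop(c,"s15",160,70,200,200,3); over(c,"s15o",180,110,150,110,5,[(circ(.5512,.3136,.07,.06),(0,0,255))])
E
```

```text
time: 21.78
ee_pos: [0.5285, -0.02, 0.3079]
ee_rot: [0.001, 0.656, 0.755, 0.0]
wrist_force: [0.7, -0.1, -1.2]
opening: 0.593
time: 22.2
ee_pos: [0.5383, 0.1415, 0.3063]
ee_rot: [0.0, 0.656, 0.755, 0.0]
wrist_force: [0.6, -0.7, -1.6]
opening: 0.592
time: 22.62
ee_pos: [0.5498, 0.3073, 0.3062]
ee_rot: [0.0, 0.655, 0.755, 0.001]
wrist_force: [0.4, 0.1, -1.8]
opening: 0.591
time: 22.87
ee_pos: [0.5504, 0.3123, 0.3055]
ee_rot: [0.0, 0.656, 0.755, -0.0]
wrist_force: [0.2, -1.0, -1.0]
opening: 0.597
t 22.87 tcp [550.4 312.3 305.5] grasp [550.3 312.3 150.5] jawdir deg 8.04 z [-0. -0. -1.] F [ 0.2 -1.  -1. ] open 51.0
```

View pics/s15.png

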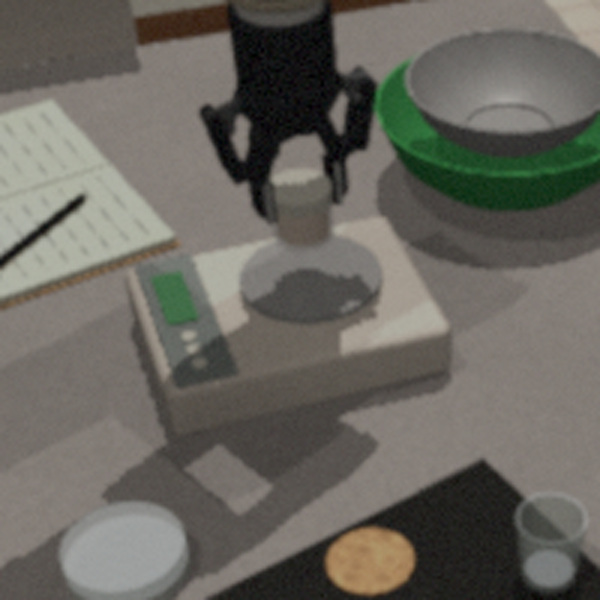

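View pics/s15o.png

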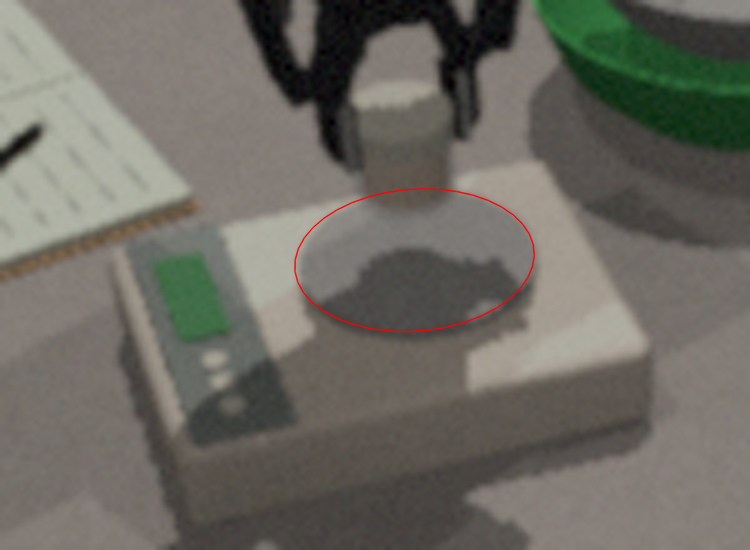

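The projected pan circle fits the side view too, and the pot hangs upright over the pan. Lowering it to contact at about 264.

```bash
python3 -m pendant '{"angular":[[0,0,0],[0,0,0],[0,0,0],[0,0,0],[0,0,0]],"linear":[[1,0.5,-15],[0,0,-15],[0,0,-6],[0,0,-2],[0,0,0]],"claw":[46,46,46,46,46]}'; python3 -m pendant '{"angular":[[0,0,0],[0,0,0],[0,0,0]],"linear":[[0,0,-1],[0,0,0],[0,0,0]],"claw":[46,46,46]}'; python3 -m pendant '{"angular":[[0,0,0],[0,0,0],[0,0,0]],"linear":[[0,0,-1],[0,0,0],[0,0,0]],"claw":[46,46,46]}'
```

```text
time: 23.33
ee_pos: [0.5517, 0.3126, 0.2673]
ee_rot: [-0.0, 0.656, 0.755, -0.0]
wrist_force: [-0.8, -0.1, -0.5]
opening: 0.593
time: 23.58
ee_pos: [0.5517, 0.3134, 0.2669]
ee_rot: [0.0, 0.656, 0.755, 0.0]
wrist_force: [0.1, 0.4, -1.2]
opening: 0.593
time: 23.83
ee_pos: [0.5515, 0.3135, 0.2654]
ee_rot: [0.0, 0.656, 0.755, 0.0]
wrist_force: [0.9, 0.0, -0.4]
opening: 0.591
```

```bash
python3 -m pendant '{"angular":[[0,0,0],[0,0,0],[0,0,0]],"linear":[[0,0,-1],[0,0,0],[0,0,0]],"claw":[46,46,46]}'; python3 -m pendant '{"angular":[[0,0,0],[0,0,0],[0,0,0]],"linear":[[0,0,-0.5],[0,0,0],[0,0,0]],"claw":[46,46,46]}';python3 -m pendant '{"angular":[[0,0,0],[0,0,0],[0,0,0]],"linear":[[0,0,-0.5],[0,0,0],[0,0,0]],"claw":[46,46,46]}'
```

```text
time: 24.08
ee_pos: [0.5515, 0.3135, 0.2642]
ee_rot: [-0.0, 0.656, 0.755, -0.0]
wrist_force: [0.5, -0.2, -0.2]
opening: 0.596
time: 24.33
ee_pos: [0.5515, 0.3135, 0.2642]
ee_rot: [0.0, 0.656, 0.755, 0.0]
wrist_force: [-2.2, -1.1, 5.3]
opening: 0.594
time: 24.58
ee_pos: [0.5515, 0.3135, 0.2641]
ee_rot: [0.0, 0.656, 0.755, 0.0]
wrist_force: [-3.5, -1.6, 10.1]
opening: 0.59
```

```bash
python3 -m pendant '{"angular":[[0,0,0],[0,0,0],[0,0,0],[0,0,0],[0,0,0]],"linear":[[0,0,0.7],[0,0,0],[0,0,0],[0,0,0],[0,0,0]],"claw":[52,56,62,68,74]}'; python3 -m pendant '{"angular":[[0,0,0],[0,0,0],[0,0,0],[0,0,0],[0,0,0]],"linear":[[0,0,10],[0,0,25],[0,0,30],[0,0,25],[0,-20,0]],"claw":[80,80,80,80,80]}';python3 -m pendant '{"angular":[[0,0,0],[0,0,0],[0,0,0],[0,0,0],[0,0,0]],"linear":[[-4,-36,0],[-8,-38,0],[-8,-38,0],[-8,-38,0],[-8,-38,0]],"claw":[80,80,80,80,80]}'
python3 - <<'E'
from h import *
tool()
c=capture("top"); over(c,"t16o",80,190,130,140,4,[(circ(.5512,.3136,.07,.06),(0,0,255)),(circ(.5512,.3136,.116,.026),(0,255,0))])
c=capture("side"); over(c,"s16o",180,100,150,110,5,[(circ(.5512,.3136,.07,.06),(0,0,255)),(circ(.5512,.3136,.116,.026),(0,255,0))])
E
```

```text
time: 25.0
ee_pos: [0.5516, 0.3135, 0.2638]
ee_rot: [-0.0, 0.656, 0.755, -0.0]
wrist_force: [0.3, -0.0, 0.2]
opening: 0.868
time: 25.42
ee_pos: [0.5521, 0.2956, 0.3602]
ee_rot: [0.002, 0.655, 0.756, 0.004]
wrist_force: [0.4, -0.2, -0.6]
opening: 0.937
time: 25.83
ee_pos: [0.5148, 0.1039, 0.3548]
ee_rot: [0.0, 0.656, 0.755, 0.0]
wrist_force: [0.8, -0.6, 0.3]
opening: 0.941
t 25.83 tcp [514.8 103.9 354.8] grasp [515.  103.9 199.8] jawdir deg 8.05 z [ 0.001  0.    -1.   ] F [ 0.8 -0.6  0.3] open 80.4
```

View pics/t16o.png

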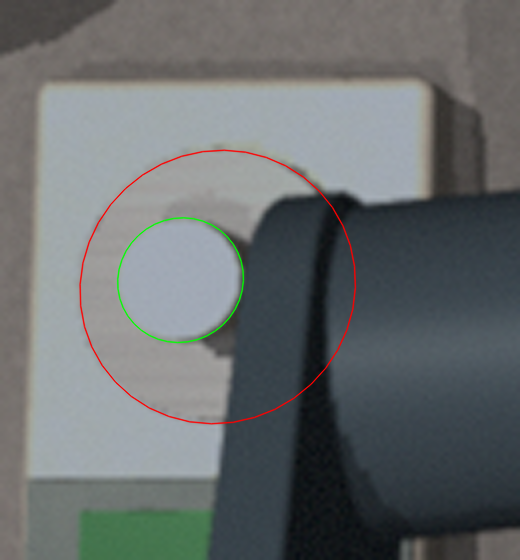

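View pics/s16o.png

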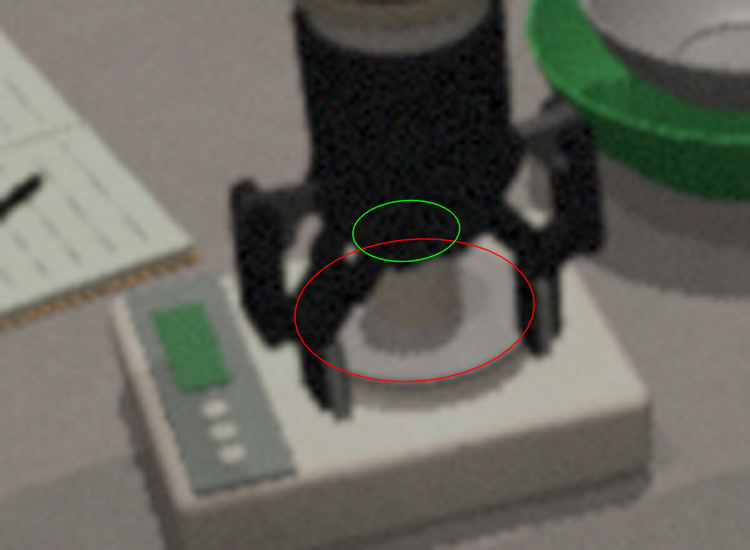

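The pot's lid matches the predicted circle on the pan centre. Now the containers go back, canister first.

```bash
python3 -m pendant '{"angular":[[0,0,0],[0,0,0],[0,0,0],[0,0,0],[0,0,0]],"linear":[[-7,-37,0],[-7,-37,0],[-7,-37,0],[-7,-37,0],[-7,-37,0]],"claw":[72,72,72,72,72]}'; python3 -m pendant '{"angular":[[0,0,0],[0,0,0],[0,0,0],[0,0,0],[0,0,0]],"linear":[[-8,-37,0],[-8,-37,0],[-8,-37,0],[-8,-37,0],[-8,-37,0]],"claw":[72,72,72,72,72]}';python3 -m pendant '{"angular":[[0,0,0],[0,0,0],[0,0,0],[0,0,0]],"linear":[[-6,-31,0],[0,0,0],[0,0,0],[0,0,0]],"claw":[72,72,72,72]}'
python3 - <<'E'
from h import *
tool()
c=capture("side"); crop(c,"s17",200,200,260,260,2.3)
c=capture("side"); crop(c,"s17b",180,100,150,110,5)
E
```

```text
time: 26.35
ee_pos: [0.4802, -0.0807, 0.3548]
ee_rot: [0.0, 0.656, 0.755, 0.0]
wrist_force: [1.3, -0.4, 0.5]
opening: 0.842
time: 26.77
ee_pos: [0.4402, -0.2661, 0.3548]
ee_rot: [0.001, 0.656, 0.755, 0.0]
wrist_force: [0.9, -0.1, 0.4]
opening: 0.841
time: 27.1
ee_pos: [0.4348, -0.295, 0.3542]
ee_rot: [-0.0, 0.656, 0.755, 0.0]
wrist_force: [-0.3, -1.0, 0.6]
opening: 0.841
t 27.1 tcp [ 434.8 -295.   354.2] grasp [ 434.8 -294.9  199.2] jawdir deg 8.03 z [ 0.  0. -1.] F [-0.3 -1.   0.6] open 71.8
```

View pics/s17.png

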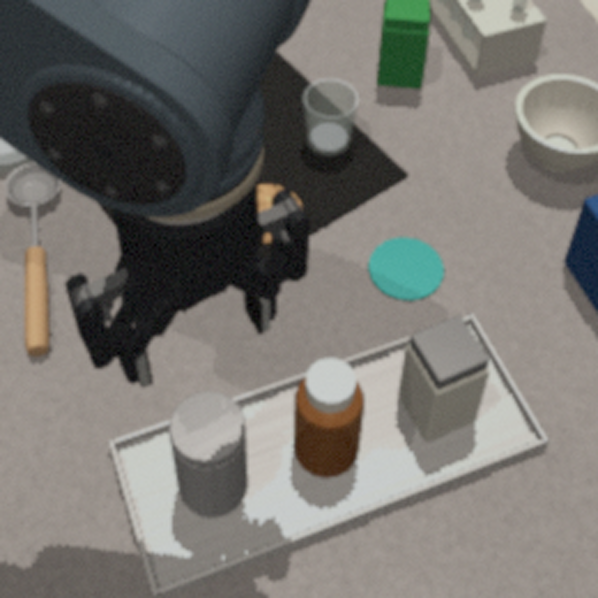

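View pics/s17b.png

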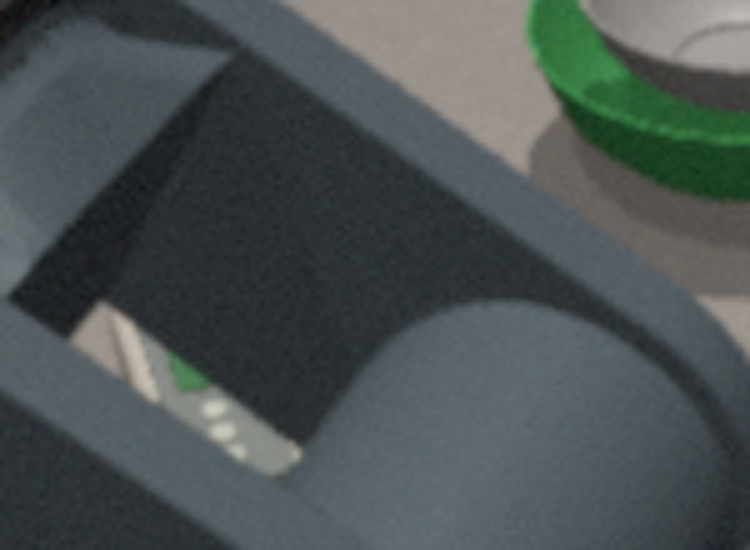

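```bash
python3 -m pendant '{"angular":[[0,0,0],[0,0,0],[0,0,0],[0,0,0],[0,0,0]],"linear":[[-1,-4,0],[0,0,-30],[0,0,-35],[0,0,-35],[0,0,-30]],"claw":[72,72,72,72,72]}'; python3 -m pendant '{"angular":[[0,0,0],[0,0,0],[0,0,0]],"linear":[[0,0,-9],[0,0,0],[0,0,0]],"claw":[72,72,72]}';python3 -m pendant '{"angular":[[0,0,0],[0,0,0],[0,0,0],[0,0,0],[0,0,0]],"linear":[[0,0,0],[0,0,0],[0,0,0],[0,0,0],[0,0,0]],"claw":[62,54,45,45,45]}' 55;   python3 - <<'E'
from h import *
tool()
E
```

```text
time: 27.62
ee_pos: [0.4335, -0.2988, 0.2223]
ee_rot: [-0.0, 0.655, 0.755, -0.0]
wrist_force: [-0.5, -0.5, -0.6]
opening: 0.847
time: 27.87
ee_pos: [0.4341, -0.2996, 0.216]
ee_rot: [0.0, 0.656, 0.755, -0.0]
wrist_force: [1.0, 0.7, 0.9]
opening: 0.847
time: 28.28
ee_pos: [0.4339, -0.2998, 0.2169]
ee_rot: [0.001, 0.656, 0.755, 0.0]
wrist_force: [-1.4, 1.7, 9.0]
opening: 0.599
t 28.28 tcp [ 433.9 -299.8  216.9] grasp [ 434.3 -300.1   61.9] jawdir deg 8.03 z [ 0.002 -0.002 -1.   ] F [-1.4  1.7  9. ] open 51.2
```

```bash
python3 -m pendant '{"angular":[[0,0,0],[0,0,0],[0,0,0],[0,0,0],[0,0,0]],"linear":[[0,0,3],[0,0,17],[0,0,25],[0,0,25],[0,5,20]],"claw":[45,45,45,45,45]}'; python3 -m pendant '{"angular":[[0,0,0],[0,0,0],[0,0,0],[0,0,0],[0,0,0]],"linear":[[0,20,0],[5,35,0],[10,37,0],[10,37,0],[10,37,0]],"claw":[45,45,45,45,45]}';python3 -m pendant '{"angular":[[0,0,0],[0,0,0],[0,0,0],[0,0,0],[0,0,0]],"linear":[[10,37,0],[10,37,0],[10,37,0],[10,36,0],[11,25,0]],"claw":[45,45,45,45,45]}';python3 -m pendant '{"angular":[[0,0,0],[0,0,0],[0,0,0]],"linear":[[0,0,-10],[0,0,0],[0,0,0]],"claw":[45,45,45]}'
python3 - <<'E'
from h import *
tool()
c=capture("side"); crop(c,"s18",200,120,200,200,3)
E
```

```text
time: 28.7
ee_pos: [0.4335, -0.295, 0.3073]
ee_rot: [0.001, 0.656, 0.755, -0.0]
wrist_force: [0.1, -0.1, -2.7]
opening: 0.594
time: 29.12
ee_pos: [0.4684, -0.1269, 0.3058]
ee_rot: [0.0, 0.656, 0.755, 0.0]
wrist_force: [1.4, -0.8, -3.0]
opening: 0.598
time: 29.53
ee_pos: [0.5194, 0.0463, 0.3057]
ee_rot: [0.0, 0.655, 0.755, 0.0]
wrist_force: [1.2, -0.3, -3.0]
opening: 0.593
time: 29.78
ee_pos: [0.5191, 0.0433, 0.2949]
ee_rot: [-0.0, 0.656, 0.755, -0.0]
wrist_force: [0.1, -0.4, -2.9]
opening: 0.598
t 29.78 tcp [519.1  43.3 294.9] grasp [518.9  43.2 139.9] jawdir deg 8.05 z [-0.001 -0.    -1.   ] F [ 0.1 -0.4 -2.9] open 51.1
```

View pics/s18.png

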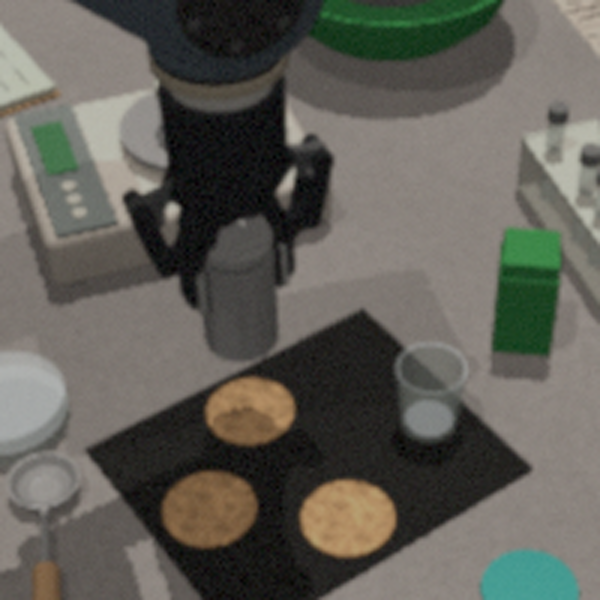

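```bash
python3 -m pendant '{"angular":[[0,0,0],[0,0,0],[0,0,0],[0,0,0],[0,0,0]],"linear":[[0.3,0,-25],[0,0,-25],[0,0,-15],[0,0,-6],[0,0,-1]],"claw":[45,45,45,45,45]}'; python3 -m pendant '{"angular":[[0,0,0],[0,0,0],[0,0,0]],"linear":[[0,0,-1],[0,0,0],[0,0,0]],"claw":[45,45,45]}'; python3 -m pendant '{"angular":[[0,0,0],[0,0,0],[0,0,0]],"linear":[[0,0,-1],[0,0,0],[0,0,0]],"claw":[45,45,45]}'
```

```text
time: 30.25
ee_pos: [0.5196, 0.0426, 0.2225]
ee_rot: [-0.001, 0.656, 0.754, -0.001]
wrist_force: [1.2, 0.0, -2.5]
opening: 0.6
time: 30.5
ee_pos: [0.5202, 0.0433, 0.223]
ee_rot: [0.001, 0.656, 0.755, 0.001]
wrist_force: [-0.2, -1.1, -3.2]
opening: 0.595
time: 30.75
ee_pos: [0.5199, 0.0435, 0.2212]
ee_rot: [0.0, 0.656, 0.755, 0.0]
wrist_force: [0.8, -0.1, -3.4]
opening: 0.598
```

```bash
python3 -m pendant '{"angular":[[0,0,0],[0,0,0],[0,0,0]],"linear":[[0,0,-1],[0,0,-0.5],[0,0,0]],"claw":[45,45,45]}'; python3 -m pendant '{"angular":[[0,0,0],[0,0,0],[0,0,0]],"linear":[[0,0,-1],[0,0,0],[0,0,0]],"claw":[45,45,45]}'
```

```text
time: 31.0
ee_pos: [0.5198, 0.0435, 0.2194]
ee_rot: [-0.0, 0.656, 0.755, -0.0]
wrist_force: [-0.2, 0.6, -3.6]
opening: 0.592
time: 31.25
ee_pos: [0.5199, 0.0435, 0.219]
ee_rot: [0.0, 0.656, 0.755, 0.0]
wrist_force: [-2.9, 0.6, 4.9]
opening: 0.595
```

```bash
python3 -m pendant '{"angular":[[0,0,0],[0,0,0],[0,0,0],[0,0,0],[0,0,0]],"linear":[[0,0,0.4],[0,0,0],[0,0,0],[0,0,0],[0,0,0]],"claw":[52,56,62,68,74]}'; python3 -m pendant '{"angular":[[0,0,0],[0,0,0],[0,0,0],[0,0,0],[0,0,0]],"linear":[[0,0,10],[0,0,25],[0,0,30],[0,0,30],[0,0,25]],"claw":[80,80,80,80,80]}';python3 -m pendant '{"angular":[[0,0,0],[0,0,-6.5],[0,0,-6.5],[0,0,-6.5],[0,0,-6.5]],"linear":[[0,-10,0],[0,-27,0],[0,-27,0],[0,-27,0],[0,-27,0]],"claw":[80,80,80,80,80]}';python3 -m pendant '{"angular":[[0,0,-6.5],[0,0,-6.5],[0,0,-6.5],[0,0,-6.5],[0,0,-6.5]],"linear":[[0,-27,0],[0,-27,0],[0,-27,0],[0,-27,0],[0,-27,0]],"claw":[72,72,72,72,72]}';python3 -m pendant '{"angular":[[0,0,-6.5],[0,0,-6.5],[0,0,-6.5],[0,0,-6.5],[0,0,0]],"linear":[[4,-27,0],[0,-27,0],[0,-27,0],[0,-9,0],[0,0,0]],"claw":[72,72,72,72,72]}'
python3 - <<'E'
from h import *
tool()
c=capture("side"); crop(c,"s19",200,200,260,260,2.3)
E
```

```text
time: 31.67
ee_pos: [0.5199, 0.0435, 0.2189]
ee_rot: [0.0, 0.656, 0.755, 0.0]
wrist_force: [-0.1, 0.6, 0.5]
opening: 0.867
time: 32.08
ee_pos: [0.5198, 0.0435, 0.3416]
ee_rot: [0.001, 0.656, 0.755, 0.0]
wrist_force: [0.2, 0.5, -0.3]
opening: 0.943
time: 32.5
ee_pos: [0.5195, -0.0758, 0.3391]
ee_rot: [0.0, 0.81, 0.586, 0.0]
wrist_force: [0.5, -0.5, 0.1]
opening: 0.935
time: 32.92
ee_pos: [0.5194, -0.211, 0.339]
ee_rot: [-0.0, 0.942, 0.335, -0.0]
wrist_force: [-0.0, -0.4, 0.4]
opening: 0.845
time: 33.33
ee_pos: [0.5233, -0.3016, 0.3388]
ee_rot: [0.0, 0.993, 0.114, -0.0]
wrist_force: [0.5, 0.3, -0.3]
opening: 0.843
t 33.33 tcp [ 523.3 -301.6  338.8] grasp [ 523.3 -301.7  183.8] jawdir deg -76.9 z [-0. -0. -1.] F [ 0.5  0.3 -0.3] open 72.0
```

View pics/s19.png

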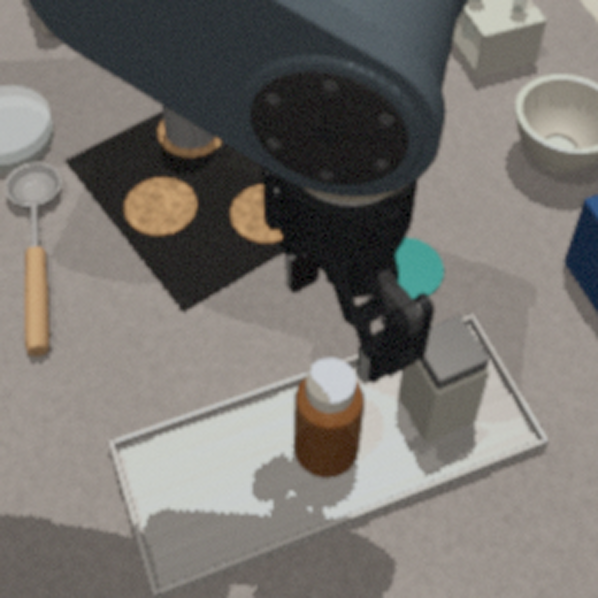

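```bash
python3 -m pendant '{"angular":[[0,0,0],[0,0,0],[0,0,0],[0,0,0],[0,0,0]],"linear":[[0,2,-28],[0,0,-30],[0,0,-30],[0,0,-28],[0,0,-7]],"claw":[72,72,72,72,72]}'; python3 -m pendant '{"angular":[[0,0,0],[0,0,0]],"linear":[[0,0,0],[0,0,0]],"claw":[72,72]}';python3 -m pendant '{"angular":[[0,0,0],[0,0,0],[0,0,0],[0,0,0],[0,0,0]],"linear":[[0,0,0],[0,0,0],[0,0,0],[0,0,0],[0,0,0]],"claw":[62,54,43,43,43]}' 50;   python3 - <<'E'
from h import *
tool()
E
```

```text
time: 33.8
ee_pos: [0.5228, -0.2957, 0.212]
ee_rot: [-0.002, 0.993, 0.12, -0.002]
wrist_force: [-1.4, -0.8, -1.1]
opening: 0.842
time: 33.97
ee_pos: [0.5243, -0.2972, 0.217]
ee_rot: [0.0, 0.993, 0.119, 0.0]
wrist_force: [-0.4, -0.4, 0.5]
opening: 0.846
time: 34.38
ee_pos: [0.5243, -0.2978, 0.2178]
ee_rot: [0.001, 0.993, 0.118, 0.001]
wrist_force: [-0.5, 1.2, 8.4]
opening: 0.567
t 34.38 tcp [ 524.3 -297.8  217.8] grasp [ 524.6 -298.    62.8] jawdir deg -76.46 z [ 0.002 -0.001 -1.   ] F [-0.5  1.2  8.4] open 48.5
```

```bash
python3 -m pendant '{"angular":[[0,0,0],[0,0,0],[0,0,0],[0,0,0],[0,0,0]],"linear":[[0,0,3],[0,0,17],[0,0,25],[0,0,25],[0,10,10]],"claw":[43,43,43,43,43]}'; python3 -m pendant '{"angular":[[0,0,0],[0,0,0],[0,0,0],[0,0,0],[0,0,0]],"linear":[[-5,25,0],[-8,37,0],[-8,37,0],[-8,37,0],[-8,37,0]],"claw":[43,43,43,43,43]}';python3 -m pendant '{"angular":[[0,0,0],[0,0,0],[0,0,0],[0,0,0],[0,0,0]],"linear":[[-8,37,0],[-8,30,0],[-4,13,0],[0,0,0],[0,0,0]],"claw":[43,43,43,43,43]}'
python3 - <<'E'
from h import *
tool()
c=capture("side"); crop(c,"s20",200,120,200,200,3)
E
```

```text
time: 34.8
ee_pos: [0.5242, -0.2886, 0.2995]
ee_rot: [0.002, 0.993, 0.117, 0.002]
wrist_force: [0.3, 0.5, -0.8]
opening: 0.564
time: 35.22
ee_pos: [0.4857, -0.1124, 0.2957]
ee_rot: [-0.0, 0.993, 0.118, -0.0]
wrist_force: [0.8, 0.6, -1.9]
opening: 0.571
time: 35.63
ee_pos: [0.4666, -0.0338, 0.2959]
ee_rot: [0.0, 0.993, 0.119, 0.0]
wrist_force: [0.7, 0.3, -1.6]
opening: 0.565
t 35.63 tcp [466.6 -33.8 295.9] grasp [466.6 -33.9 140.9] jawdir deg -76.37 z [ 0. -0. -1.] F [ 0.7  0.3 -1.6] open 48.3
```

View pics/s20.png

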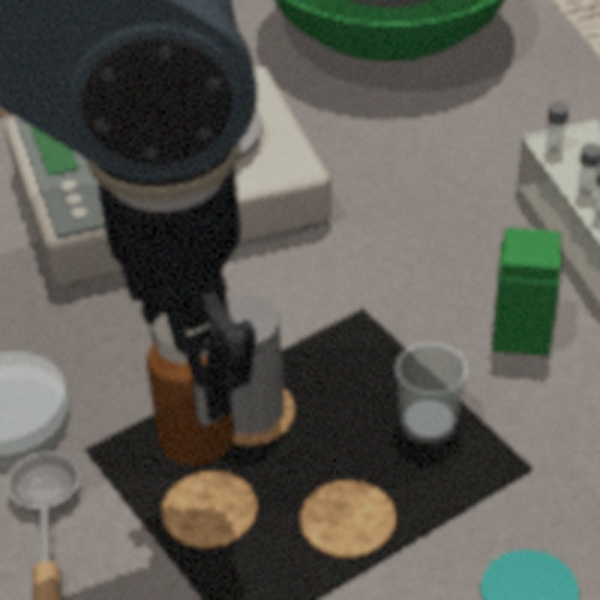

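```bash
python3 -m pendant '{"angular":[[0,0,0],[0,0,0],[0,0,0],[0,0,0],[0,0,0]],"linear":[[0.4,-1,-25],[0,0,-25],[0,0,-16],[0,0,-6],[0,0,-1]],"claw":[43,43,43,43,43]}'; python3 -m pendant '{"angular":[[0,0,0],[0,0,0],[0,0,0]],"linear":[[0,0,-1],[0,0,0],[0,0,0]],"claw":[43,43,43]}'; python3 -m pendant '{"angular":[[0,0,0],[0,0,0],[0,0,0]],"linear":[[0,0,-1],[0,0,0],[0,0,0]],"claw":[43,43,43]}'
```

```text
time: 36.1
ee_pos: [0.4672, -0.0363, 0.2219]
ee_rot: [-0.0, 0.993, 0.117, -0.001]
wrist_force: [0.2, -1.2, -1.9]
opening: 0.569
time: 36.35
ee_pos: [0.4676, -0.0358, 0.2227]
ee_rot: [0.0, 0.993, 0.118, 0.001]
wrist_force: [-0.5, -0.4, -1.9]
opening: 0.569
time: 36.6
ee_pos: [0.4673, -0.0355, 0.2212]
ee_rot: [0.0, 0.993, 0.118, 0.0]
wrist_force: [0.1, 0.1, -1.7]
opening: 0.568
```

```bash
python3 -m pendant '{"angular":[[0,0,0],[0,0,0],[0,0,0]],"linear":[[0,0.4,-1],[0,0,-0.5],[0,0,0]],"claw":[43,43,43]}'; python3 -m pendant '{"angular":[[0,0,0],[0,0,0],[0,0,0]],"linear":[[0,0,-0.7],[0,0,0],[0,0,0]],"claw":[43,43,43]}'
```

```text
time: 36.85
ee_pos: [0.4674, -0.0351, 0.2198]
ee_rot: [0.0, 0.993, 0.118, 0.0]
wrist_force: [-2.0, 0.3, 6.5]
opening: 0.571
time: 37.1
ee_pos: [0.4674, -0.0351, 0.2198]
ee_rot: [0.0, 0.993, 0.118, 0.0]
wrist_force: [-5.3, 0.4, 19.2]
opening: 0.566
```

```bash
python3 -m pendant '{"angular":[[0,0,0],[0,0,0],[0,0,0],[0,0,0],[0,0,0]],"linear":[[0,0,1],[0,0,0],[0,0,0],[0,0,0],[0,0,0]],"claw":[49,54,60,66,72]}'; python3 -m pendant '{"angular":[[0,0,0],[0,0,0],[0,0,0],[0,0,0],[0,0,0]],"linear":[[0,0,10],[0,0,25],[0,0,30],[0,0,30],[0,0,25]],"claw":[78,78,78,78,78]}';python3 -m pendant '{"angular":[[0,0,6.75],[0,0,6.75],[0,0,6.75],[0,0,6.75],[0,0,6.75]],"linear":[[12,-22,0],[12,-22,0],[12,-22,0],[12,-22,0],[12,-22,0]],"claw":[78,78,78,78,78]}';python3 -m pendant '{"angular":[[0,0,6.75],[0,0,6.75],[0,0,6.75],[0,0,6.75],[0,0,6.75]],"linear":[[12,-22,0],[12,-22,0],[12,-22,0],[12,-22,0],[12,-22,0]],"claw":[78,78,78,78,78]}';python3 -m pendant '{"angular":[[0,0,6.75],[0,0,6.75],[0,0,0],[0,0,0],[0,0,0]],"linear":[[13,-22,0],[14,-22,0],[0,0,0],[0,0,0],[0,0,0]],"claw":[78,78,78,78,78]}'
python3 - <<'E'
from h import *
tool()
c=capture("side"); crop(c,"s21",200,200,260,260,2.3)
c=capture("top"); crop(c,"t21",240,185,160,170,3.5)
E
```

```text
time: 37.52
ee_pos: [0.4673, -0.0351, 0.2196]
ee_rot: [-0.0, 0.993, 0.118, -0.0]
wrist_force: [-0.2, 0.2, -0.8]
opening: 0.844
time: 37.93
ee_pos: [0.4671, -0.0351, 0.3423]
ee_rot: [0.0, 0.993, 0.118, 0.001]
wrist_force: [0.9, 0.3, -0.5]
opening: 0.912
time: 38.35
ee_pos: [0.5276, -0.1462, 0.3405]
ee_rot: [0.0, 0.915, 0.404, 0.0]
wrist_force: [0.6, 0.2, -1.1]
opening: 0.914
time: 38.77
ee_pos: [0.5875, -0.2563, 0.3404]
ee_rot: [0.0, 0.758, 0.652, 0.0]
wrist_force: [-0.3, -1.0, 0.4]
opening: 0.914
time: 39.18
ee_pos: [0.614, -0.2988, 0.3399]
ee_rot: [-0.0, 0.679, 0.734, -0.0]
wrist_force: [-0.4, 0.5, 0.1]
opening: 0.91
t 39.18 tcp [ 614.  -298.8  339.9] grasp [ 613.9 -298.7  184.9] jawdir deg 4.44 z [-0.  0. -1.] F [-0.4  0.5  0.1] open 77.7
```

View pics/s21.png

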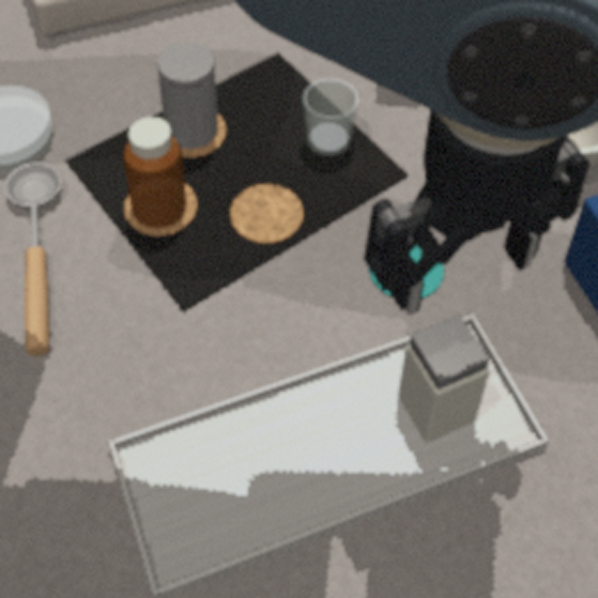

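View pics/t21.png

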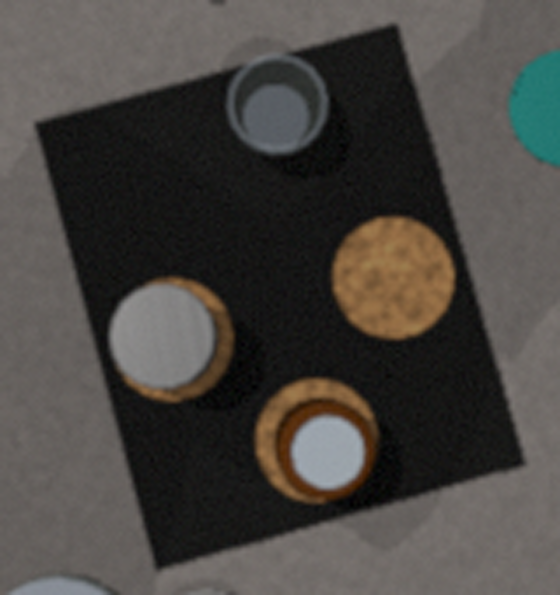

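The top view shows the canister and bottle back on their own pads, centred within about 2 mm. Last is the jar.

```bash
python3 -m pendant '{"angular":[[0,0,0],[0,0,0],[0,0,0],[0,0,0],[0,0,0]],"linear":[[0.5,-1,-28],[0,0,-30],[0,0,-30],[0,0,-28],[0,0,-7]],"claw":[78,78,78,78,78]}'; python3 -m pendant '{"angular":[[0,0,0],[0,0,0]],"linear":[[0,0,0],[0,0,0]],"claw":[78,70]}';python3 -m pendant '{"angular":[[0,0,0],[0,0,0],[0,0,0],[0,0,0],[0,0,0]],"linear":[[0,0,0],[0,0,0],[0,0,0],[0,0,0],[0,0,0]],"claw":[62,54,40,40,40]}' 50;   python3 - <<'E'
from h import *
tool()
E
```

```text
time: 39.7
ee_pos: [0.6135, -0.2988, 0.2125]
ee_rot: [-0.003, 0.679, 0.734, -0.001]
wrist_force: [0.0, 1.0, -0.8]
opening: 0.912
time: 39.87
ee_pos: [0.6151, -0.3, 0.2181]
ee_rot: [0.001, 0.679, 0.735, 0.0]
wrist_force: [0.1, -0.7, 0.8]
opening: 0.827
time: 40.28
ee_pos: [0.6152, -0.3003, 0.2185]
ee_rot: [0.001, 0.679, 0.734, 0.0]
wrist_force: [-0.5, 0.6, 7.9]
opening: 0.535
t 40.28 tcp [ 615.2 -300.3  218.5] grasp [ 615.5 -300.5   63.5] jawdir deg 4.53 z [ 0.002 -0.001 -1.   ] F [-0.5  0.6  7.9] open 45.7
```

```bash
python3 -m pendant '{"angular":[[0,0,0],[0,0,0],[0,0,0],[0,0,0],[0,0,0]],"linear":[[0,0,3],[0,0,17],[0,0,25],[0,0,25],[-3,10,10]],"claw":[40,40,40,40,40]}'; python3 -m pendant '{"angular":[[0,0,0],[0,0,0],[0,0,0],[0,0,0],[0,0,0]],"linear":[[-8,25,0],[-10,35,0],[-10,37,0],[-10,37,0],[-10,37,0]],"claw":[40,40,40,40,40]}';python3 -m pendant '{"angular":[[0,0,0],[0,0,0],[0,0,0],[0,0,0],[0,0,0]],"linear":[[-7,30,0],[-3,14,0],[0,0,0],[0,0,0],[0,0,0]],"claw":[40,40,40,40,40]}'
python3 - <<'E'
from h import *
tool()
c=capture("side"); crop(c,"s22",200,120,200,200,3)
E
```

```text
time: 40.7
ee_pos: [0.6122, -0.2913, 0.3004]
ee_rot: [0.003, 0.679, 0.734, 0.0]
wrist_force: [0.8, 0.1, -0.3]
opening: 0.531
time: 41.12
ee_pos: [0.5623, -0.117, 0.2963]
ee_rot: [-0.0, 0.679, 0.734, -0.0]
wrist_force: [0.2, 1.2, -1.0]
opening: 0.531
time: 41.53
ee_pos: [0.5539, -0.0758, 0.2966]
ee_rot: [0.0, 0.679, 0.734, -0.0]
wrist_force: [-0.1, -0.2, -1.6]
opening: 0.531
t 41.53 tcp [553.9 -75.8 296.6] grasp [553.9 -75.8 141.6] jawdir deg 4.51 z [ 0. -0. -1.] F [-0.1 -0.2 -1.6] open 45.3
```

View pics/s22.png

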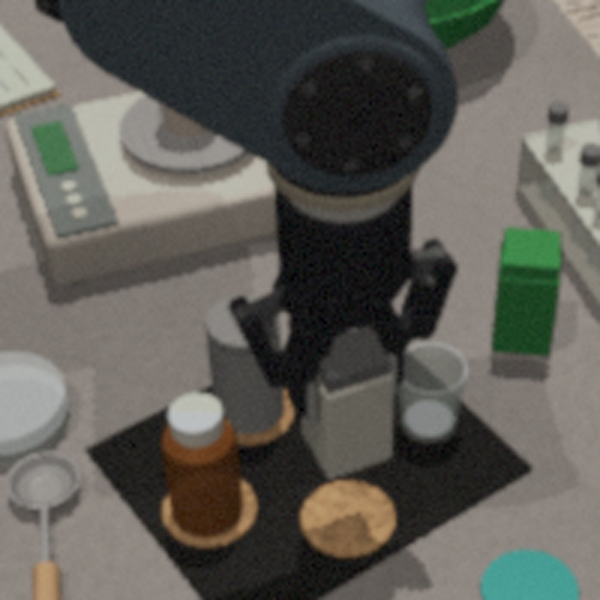

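```bash
python3 -m pendant '{"angular":[[0,0,0],[0,0,0],[0,0,0],[0,0,0],[0,0,0]],"linear":[[0.3,0.5,-25],[0,0,-25],[0,0,-16],[0,0,-6],[0,0,-1]],"claw":[40,40,40,40,40]}'; python3 -m pendant '{"angular":[[0,0,0],[0,0,0],[0,0,0]],"linear":[[0,0,-1],[0,0,0],[0,0,0]],"claw":[40,40,40]}'; python3 -m pendant '{"angular":[[0,0,0],[0,0,0],[0,0,0]],"linear":[[0,0,-1],[0,0,0],[0,0,0]],"claw":[40,40,40]}'
```

```text
time: 42.0
ee_pos: [0.5539, -0.0754, 0.2225]
ee_rot: [-0.001, 0.679, 0.734, -0.001]
wrist_force: [-0.6, 0.6, -1.8]
opening: 0.534
time: 42.25
ee_pos: [0.5544, -0.0749, 0.2237]
ee_rot: [0.001, 0.679, 0.734, 0.0]
wrist_force: [0.2, 0.4, -1.7]
opening: 0.53
time: 42.5
ee_pos: [0.5541, -0.0746, 0.222]
ee_rot: [0.0, 0.679, 0.735, 0.0]
wrist_force: [-0.5, 0.1, -1.2]
opening: 0.531
```

```bash
python3 -m pendant '{"angular":[[0,0,0],[0,0,0],[0,0,0]],"linear":[[0.3,-0.5,-1],[0,0,-0.5],[0,0,0]],"claw":[40,40,40]}'; python3 -m pendant '{"angular":[[0,0,0],[0,0,0],[0,0,0]],"linear":[[0,0,-0.7],[0,0,0],[0,0,0]],"claw":[40,40,40]}'
```

```text
time: 42.75
ee_pos: [0.5544, -0.0752, 0.2205]
ee_rot: [0.0, 0.679, 0.735, 0.0]
wrist_force: [-1.4, 0.3, 3.7]
opening: 0.529
time: 43.0
ee_pos: [0.5544, -0.0751, 0.2205]
ee_rot: [0.0, 0.679, 0.735, 0.0]
wrist_force: [-4.7, 0.6, 12.5]
opening: 0.531
```

Contact. I'll release, lift and move clear, then do the final checks.

```bash
python3 -m pendant '{"angular":[[0,0,0],[0,0,0],[0,0,0],[0,0,0],[0,0,0]],"linear":[[0,0,0.8],[0,0,0],[0,0,0],[0,0,0],[0,0,0]],"claw":[46,51,58,66,72]}'; python3 -m pendant '{"angular":[[0,0,0],[0,0,0],[0,0,0],[0,0,0],[0,0,0]],"linear":[[0,0,10],[0,0,25],[0,0,30],[0,0,30],[0,0,25]],"claw":[72,72,72,72,72]}';python3 -m pendant '{"angular":[[0,0,0],[0,0,0],[0,0,0],[0,0,0],[0,0,0]],"linear":[[-15,-36,0],[-15,-36,0],[-15,-36,0],[-15,-36,0],[-15,-36,0]],"claw":[72,72,72,72,72]}';python3 -m pendant '{"angular":[[0,0,0],[0,0,0],[0,0,0],[0,0,0],[0,0,0]],"linear":[[-15,-30,0],[-15,-20,0],[-15,-10,0],[0,0,0],[0,0,0]],"claw":[72,72,72,72,72]}'
python3 - <<'E'
from h import *
tool()
c=capture("side"); cv2.imwrite("pics/s23.png",c["frame"][:,:,::-1]); crop(c,"s23c",190,110,200,200,3)
c=capture("top"); cv2.imwrite("pics/t23.png",c["frame"][:,:,::-1]); 
r=(0,0,255);g=(0,255,0)
over(c,"t23o",260,230,120,110,6,[(circ(.5195,.0442,.098,.026),r),(circ(.4666,-.0349,.106,.017),r),(sq(.5545,-.0754,.098,.042,4.5),r)])
E
```

```text
time: 43.42
ee_pos: [0.5543, -0.0751, 0.2201]
ee_rot: [-0.0, 0.679, 0.735, -0.0]
wrist_force: [-0.2, 0.1, 0.8]
opening: 0.843
time: 43.83
ee_pos: [0.5543, -0.0751, 0.343]
ee_rot: [0.001, 0.679, 0.734, 0.0]
wrist_force: [-0.1, 0.6, -0.2]
opening: 0.845
time: 44.25
ee_pos: [0.4783, -0.2566, 0.3412]
ee_rot: [0.0, 0.678, 0.735, 0.0]
wrist_force: [1.3, -0.0, 0.4]
opening: 0.842
time: 44.67
ee_pos: [0.434, -0.3155, 0.3409]
ee_rot: [0.0, 0.679, 0.734, 0.0]
wrist_force: [-0.0, 1.0, 1.1]
opening: 0.841
t 44.67 tcp [ 434.  -315.5  340.9] grasp [ 434.  -315.5  185.9] jawdir deg 4.44 z [ 0. -0. -1.] F [-0.   1.   1.1] open 71.8
```

View pics/s23.png

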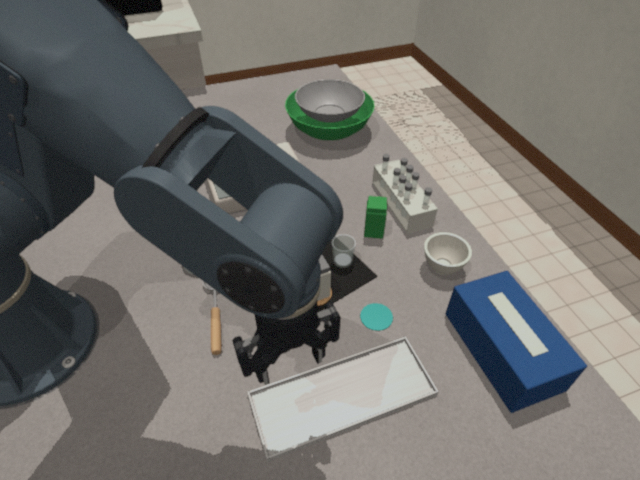

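View pics/t23.png

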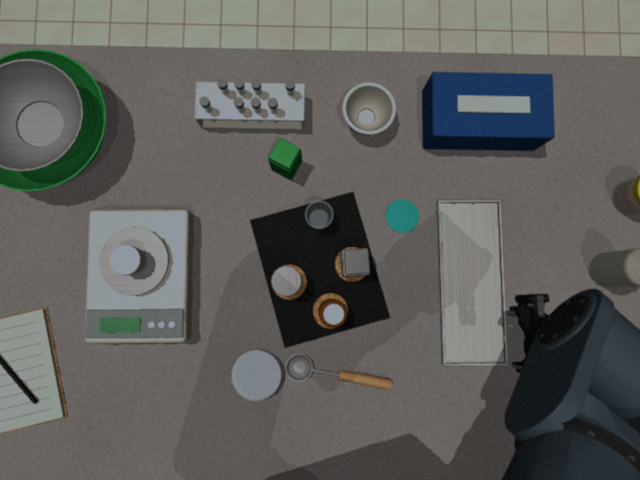

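View pics/t23o.png

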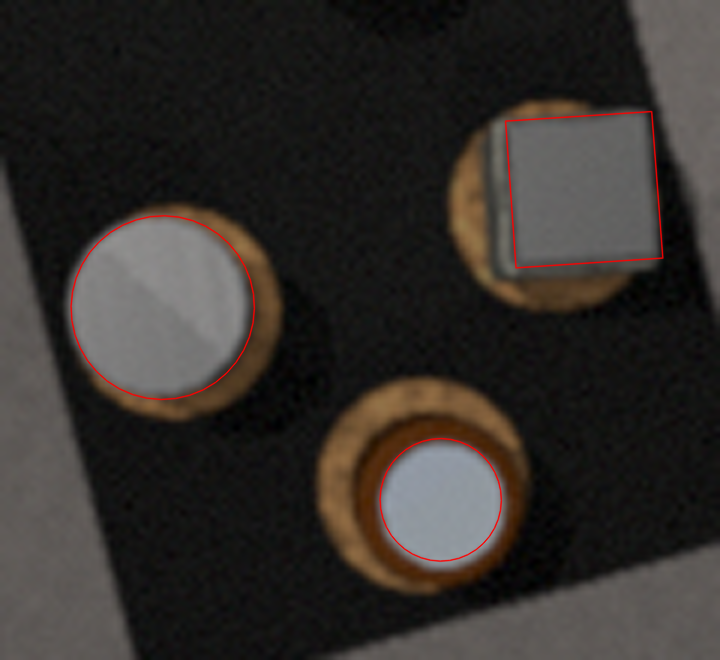

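View pics/s23c.png

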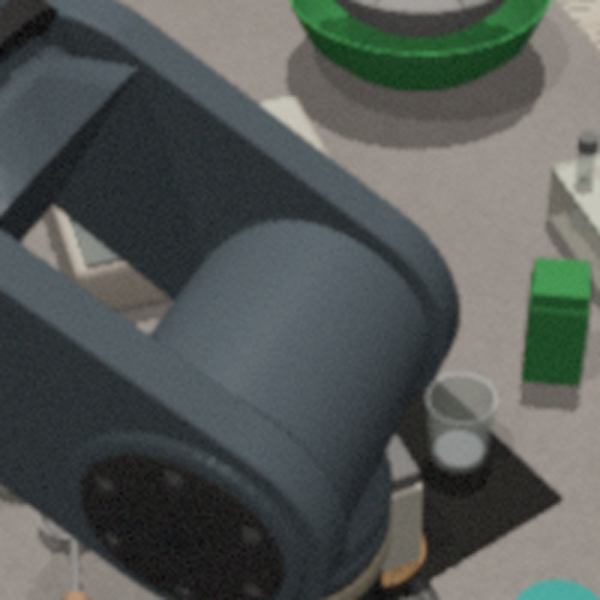

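In the top view all three containers sit centred on their own pads: canister (289,282), bottle (331,313), jar (354,263). The pot is upright on the pan with its lid at (125,261), where the pan-centre projection puts it. The beaker at (319,214) hasn't moved and the tray is empty. The side view is mostly blocked by the arm. Handing in.

Run:
```python
from plant import *
print(hand_in())
```

```text
the job is handed in; nothing more can be done
None
```

I moved the jar, bottle and canister upright into the tray and then set the pot on the middle of the balance pan. After that I returned the canister, bottle and jar, in that order, to the cork pads they came from. The job was handed in at about 45 s of the 141 s, with the gripper open and clear of everything.

**Last checks, top camera:**
- The canister, bottle and jar tops match the projected pad centres within about 1–2 mm, and all stand upright.
- The pot's lid matched the projected pan centre after I set it down, and it was still there in the final picture.
- The beaker and the turquoise and green look-alikes have not moved.
- Forces printed after each move never exceeded about 20 N at the wrist.

**Where checks were weaker or disagreed:**
- In the final side view the arm hid most of the mat and the pan, so the end state rests mainly on the top view. The earlier side views did show the pot on the pan and the canister and bottle upright on their pads.
- The two cameras, and camera and arm, differed by 1–2 mm on most points. The largest gap was about 4 mm, on the pot's starting position.

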